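# Square, clip and fit out a core box half

### The arm

A 7-joint arm with a two-finger parallel gripper is mounted at the origin on the work surface. World frame = base frame: x ahead of the robot, y to its left, z up, the work surface at z = 0. Lengths are in m, angles in rad, forces in N, time in s.
With the tool pointing down it reaches from about 0.4 to 0.9 m from the base axis. Payload 5.5 kg.
Tool frame: the origin (TCP) lies at the very end of the fingers, on their centre line; the grasp point (between the pads) lies 19 mm behind it (r.grasp_offset is the distance from the TCP to the grasp point, in m); z points along the fingers, y is the direction in which the jaws open and shut (so a half turn about z gives the same grasp; the last joint's range is limited). The gripper opens to 92 mm and grips with 3 to 60 N. Pads are 19 mm wide; open, the fingers measure 130 mm over their backs; the gripper's body (75 mm by 190 mm) begins 47 mm behind the grasp point.
Start: joints at [1.43, 0.501, -0.427, 1.55, 0.221, 1.138, -0.21], TCP at [0.255, -0.598, 0.227] pointing down, gripper open.
Joint ranges: [-2.88, 2.88], [-0.31, 2.03], [-1.54, 1.56], [0.2, 2.42], [-1.41, 4.55], [0.19, 2.02], [-2.57, 2.57]. Speed limits (rad/s): [2.57, 2.57, 3.14, 3.14, 3.14, 3.14, 3.14].

### API

Orientations are given as a unit quaternion [w, x, y, z].
In Python, from workcell import telemetry, cams, ticket, r gives the robot as it stands. The module is installed in compiled form; this text tells all that it offers.
- The arm moves only by the tool move_arm, never from a script. Its argument "rows" is one flat list of numbers, 5 for each row, row after row: the finger opening in m, from 0 to 0.0918, then the shift along the tool's x, y, z in m, then the turn about the tool's z in degrees. A call has 1 to 5 rows; each row shifts and turns the pose as measured when the row begins, along the tool's axes as they then stand; what a row does not reach is not made up. A row lasts 1/12 s, in which the tool goes at most 41.7 mm and 7.16 degrees, less where a joint would pass 70% of its speed; a pose out of reach is approached as far as the arm can. A call is refused whole if a number of a shift passes 0.0417 or a number of a turn 7.16, either way. A call with a gripper value outside its range is refused whole. The fingers move at their own pace and stop on an object; "grip_force" is the grip in N (left out, the last holds). Time passes only in rows, so rows that do not move let the fingers close. It gives the time, the measured TCP pose, the force and the opening at its end, in the units of the state.
- telemetry.sense(): the state, without advancing time (a new reading comes with each control period).
- cams.camera(name): name is "scene" or "top"; returns the picture (384x512x3 uint8, red, green, blue); there is no depth.
- cams.calibration(name): a dict with "intrinsics" (3x3 intrinsics, pixels), "D" ([k1, k2, p1, p2, k3] as OpenCV has them; the pictures are not rectified), "extrinsics" (4x4, takes a point from world to camera coordinates). Camera axes: x right, y down, z forward; pixel columns grow to the right and rows downward; lengths in m; the calibration is good to about 2 mm. A picture is of the moment at which its call begins. calibration takes no time and is no camera call.
- ticket.finish_job(): hands the job in, once; it reports no verdict.
The state is a dict: "t": time; "q": joint angles; "joint_vel": joint speeds; "joint_efforts": joint torques, N m; "tcp_pos": TCP position; "tcp_rot": TCP orientation; "force": force on the tool from outside, world axes, zero at the start; "wrist_torque": the same for the moment, N m; "width": finger opening in m.
Only numpy, scipy, OpenCV 4.12 (cv2) and the standard library are available. Lean on these libraries where they do the work, as an engineer would, in place of code of your own. Each camera call takes 0.05 s, during which the arm holds its last target.

### The job

Push the walnut core box half square and flush into the fence corner, touching both walls, then clip one spring clip over each wall and the box rim behind it, pressed fully down near the middle of that side of the box. With the box clipped, press every brass insert on the bench flush into a pocket of its own, and leave everything at rest with the box still home; do not disturb the vent cutter or the mallet.

Things in the scene. Friction and masses are not known exactly. Their poses are not given: they have to be found in the camera images.
- fence: Grey cast-iron fence corner fixed to the bench: two walls 10 mm thick, 66 mm high, at a right angle. Origin: inside corner at bench level. The far wall's inner face is the plane x=0, running 210 mm towards -y; the end wall's inner face is y=0, running 130 mm towards -x. The core box goes at negative x, y. Outside, each wall has a foot 8 mm high, 38 mm out. Its place and yaw vary.
- corebox: Loose walnut core box half, 120 (x) by 200 mm (y), 0.7 kg, lying on the bench. Origin: centre of underside. Block 40 mm high with four pockets in its top; along its +x side and +y end a rim 12 mm thick rises to 66 mm, as high as the fence. Starts out of the corner, askew. Home: axes as the fence's, origin at (-60, -100) mm in its frame. A push of about 5 N on its -x or -y face slides it.
- box_corner (a point): Bottom corner of the core box where its rimmed +x side and +y end meet, (60, 100, 0) mm in its frame; on the fence's origin when the box is home. Axes as the core box.
- pocket0 (a point): Centre of the floor of a pocket in the core box. The four equal pockets stand in a row along the box's y, 42 mm apart, 10 mm from its centreline towards -x. Each is 63 mm along the box's x, 33 mm along its y, 16 mm deep, its mouth 40 mm above the bench, slightly chamfered. Axes as the core box.
- pocket1 (a point): Centre of the floor of a pocket in the core box. The four equal pockets stand in a row along the box's y, 42 mm apart, 10 mm from its centreline towards -x. Each is 63 mm along the box's x, 33 mm along its y, 16 mm deep, its mouth 40 mm above the bench, slightly chamfered. Axes as the core box.
- pocket2 (a point): Centre of the floor of a pocket in the core box. The four equal pockets stand in a row along the box's y, 42 mm apart, 10 mm from its centreline towards -x. Each is 63 mm along the box's x, 33 mm along its y, 16 mm deep, its mouth 40 mm above the bench, slightly chamfered. Axes as the core box.
- pocket3 (a point): Centre of the floor of a pocket in the core box. The four equal pockets stand in a row along the box's y, 42 mm apart, 10 mm from its centreline towards -x. Each is 63 mm along the box's x, 33 mm along its y, 16 mm deep, its mouth 40 mm above the bench, slightly chamfered. Axes as the core box.
- clip_a: Loose steel spring clip, 0.24 kg, an inverted U 50 mm long (y), standing on its legs on the bench. Origin: under its centre, at the leg tips; x goes across its mouth. On top a red grip tang 20 (x) by 34 (y) mm from z=34 to 58 mm; under it the bridge, 42 by 50 mm, z=24 to 34 mm; two legs 24 mm long below, one fixed at +x, one a hinged jaw at -x with a spring.
- clip_a_throat (a point): Centre of the bridge's underside, 24 mm above the clip's origin. The mouth is about 21 mm wide, flared at the bottom to about 30; pressed straight down (up to 20 N) the jaw gives and the clip grips wall (10 mm) and rim (12 mm) together, either way round. Home: bridge resting on both tops, 66 mm above the bench, centred 1 mm inside the wall's inner face.
- clip_b: Loose steel spring clip, 0.24 kg, an inverted U 50 mm long (y), standing on its legs on the bench. Origin: under its centre, at the leg tips; x goes across its mouth. On top a red grip tang 20 (x) by 34 (y) mm from z=34 to 58 mm; under it the bridge, 42 by 50 mm, z=24 to 34 mm; two legs 24 mm long below, one fixed at +x, one a hinged jaw at -x with a spring.
- clip_b_throat (a point): Centre of the bridge's underside, 24 mm above the clip's origin. The mouth is about 21 mm wide, flared at the bottom to about 30; pressed straight down (up to 20 N) the jaw gives and the clip grips wall (10 mm) and rim (12 mm) together, either way round. Home: bridge resting on both tops, 66 mm above the bench, centred 1 mm inside the wall's inner face.
- insert_a: Loose brass insert, 0.25 kg: plate 60 (x) by 30 (y) by 16 mm thick with a grip rib at the centre, 20 (x) by 28 mm (y), from z=16 to 40 mm. Origin: centre of underside. Fits any pocket with 1.5 mm play each side, its x along the box's x, either way round; flush when its underside is on the pocket floor. Two to four of them are there; absent ones read None.
- insert_b: Loose brass insert, 0.25 kg: plate 60 (x) by 30 (y) by 16 mm thick with a grip rib at the centre, 20 (x) by 28 mm (y), from z=16 to 40 mm. Origin: centre of underside. Fits any pocket with 1.5 mm play each side, its x along the box's x, either way round; flush when its underside is on the pocket floor. Two to four of them are there; absent ones read None.
- insert_c: Loose brass insert, 0.25 kg: plate 60 (x) by 30 (y) by 16 mm thick with a grip rib at the centre, 20 (x) by 28 mm (y), from z=16 to 40 mm. Origin: centre of underside. Fits any pocket with 1.5 mm play each side, its x along the box's x, either way round; flush when its underside is on the pocket floor. Two to four of them are there; absent ones read None.
- insert_d: Loose brass insert, 0.25 kg: plate 60 (x) by 30 (y) by 16 mm thick with a grip rib at the centre, 20 (x) by 28 mm (y), from z=16 to 40 mm. Origin: centre of underside. Fits any pocket with 1.5 mm play each side, its x along the box's x, either way round; flush when its underside is on the pocket floor. Two to four of them are there; absent ones read None.
- vent_cutter: Bystander: green enamel vent cutter, 70 by 110 by 170 mm, standing behind the fence. Not to be disturbed. Origin: centre of its base.
- mallet: Bystander: stubby mallet, aluminium head 80 mm long, 44 mm thick, wooden handle, lying behind the fence. Not needed. Origin: on the bench under the centre of its head.
Mind the look-alikes: they are no part of the job. What is shaped like the clip_a but pink is not meant. Leave any turquoise look-alike of the clip_b alone.

How it is judged:
On the way, in this order (a step that is already met when the one before it is completed fails the run):
1. the core box is square and flush in the fence corner (x of box_corner in the frame of fence between -0.0035 and 0.003 m and y of box_corner in the frame of fence between -0.0035 and 0.003 m and angle between the x axis of corebox and the x axis of fence, either way round below 0.02 rad and angle between corebox's own z axis and vertical below 0.03 rad), for 0.2 s.
2. one clip is home over each wall and rim, with the box still flush (all of step 1 and (((z of clip_a_throat in the frame of fence between 0.062 and 0.0695 m and angle between clip_a's own z axis and vertical below 0.12 rad and x of clip_a_throat in the frame of fence between -0.006 and 0.004 m and y of clip_a_throat in the frame of fence between -0.15 and -0.05 m and angle between the x axis of clip_a and the x axis of fence, either way round below 0.12 rad) and (z of clip_b_throat in the frame of fence between 0.062 and 0.0695 m and angle between clip_b's own z axis and vertical below 0.12 rad and y of clip_b_throat in the frame of fence between -0.006 and 0.004 m and x of clip_b_throat in the frame of fence between -0.092 and -0.038 m and angle between the x axis of clip_b and the y axis of fence, either way round below 0.12 rad)) or ((z of clip_b_throat in the frame of fence between 0.062 and 0.0695 m and angle between clip_b's own z axis and vertical below 0.12 rad and x of clip_b_throat in the frame of fence between -0.006 and 0.004 m and y of clip_b_throat in the frame of fence between -0.15 and -0.05 m and angle between the x axis of clip_b and the x axis of fence, either way round below 0.12 rad) and (z of clip_a_throat in the frame of fence between 0.062 and 0.0695 m and angle between clip_a's own z axis and vertical below 0.12 rad and y of clip_a_throat in the frame of fence between -0.006 and 0.004 m and x of clip_a_throat in the frame of fence between -0.092 and -0.038 m and angle between the x axis of clip_a and the y axis of fence, either way round below 0.12 rad)))), for 0.2 s.
3. every insert present is flush in a pocket, the box still flush and clipped (all of step 2 and ((horizontal distance between insert_a and pocket0 below 0.004 m and z of insert_a in the frame of pocket0 between -0.002 and 0.0022 m and angle between insert_a's own z axis and vertical below 0.06 rad) or (horizontal distance between insert_a and pocket1 below 0.004 m and z of insert_a in the frame of pocket1 between -0.002 and 0.0022 m and angle between insert_a's own z axis and vertical below 0.06 rad) or (horizontal distance between insert_a and pocket2 below 0.004 m and z of insert_a in the frame of pocket2 between -0.002 and 0.0022 m and angle between insert_a's own z axis and vertical below 0.06 rad) or (horizontal distance between insert_a and pocket3 below 0.004 m and z of insert_a in the frame of pocket3 between -0.002 and 0.0022 m and angle between insert_a's own z axis and vertical below 0.06 rad)) and ((horizontal distance between insert_b and pocket0 below 0.004 m and z of insert_b in the frame of pocket0 between -0.002 and 0.0022 m and angle between insert_b's own z axis and vertical below 0.06 rad) or (horizontal distance between insert_b and pocket1 below 0.004 m and z of insert_b in the frame of pocket1 between -0.002 and 0.0022 m and angle between insert_b's own z axis and vertical below 0.06 rad) or (horizontal distance between insert_b and pocket2 below 0.004 m and z of insert_b in the frame of pocket2 between -0.002 and 0.0022 m and angle between insert_b's own z axis and vertical below 0.06 rad) or (horizontal distance between insert_b and pocket3 below 0.004 m and z of insert_b in the frame of pocket3 between -0.002 and 0.0022 m and angle between insert_b's own z axis and vertical below 0.06 rad)) and ((horizontal distance between insert_c and pocket0 below 0.004 m and z of insert_c in the frame of pocket0 between -0.002 and 0.0022 m and angle between insert_c's own z axis and vertical below 0.06 rad) or (horizontal distance between insert_c and pocket1 below 0.004 m and z of insert_c in the frame of pocket1 between -0.002 and 0.0022 m and angle between insert_c's own z axis and vertical below 0.06 rad) or (horizontal distance between insert_c and pocket2 below 0.004 m and z of insert_c in the frame of pocket2 between -0.002 and 0.0022 m and angle between insert_c's own z axis and vertical below 0.06 rad) or (horizontal distance between insert_c and pocket3 below 0.004 m and z of insert_c in the frame of pocket3 between -0.002 and 0.0022 m and angle between insert_c's own z axis and vertical below 0.06 rad)) and ((horizontal distance between insert_d and pocket0 below 0.004 m and z of insert_d in the frame of pocket0 between -0.002 and 0.0022 m and angle between insert_d's own z axis and vertical below 0.06 rad) or (horizontal distance between insert_d and pocket1 below 0.004 m and z of insert_d in the frame of pocket1 between -0.002 and 0.0022 m and angle between insert_d's own z axis and vertical below 0.06 rad) or (horizontal distance between insert_d and pocket2 below 0.004 m and z of insert_d in the frame of pocket2 between -0.002 and 0.0022 m and angle between insert_d's own z axis and vertical below 0.06 rad) or (horizontal distance between insert_d and pocket3 below 0.004 m and z of insert_d in the frame of pocket3 between -0.002 and 0.0022 m and angle between insert_d's own z axis and vertical below 0.06 rad))), for 0.2 s.
At the end, for the whole second after the job is handed in: Box corner within 3.5 mm of both walls, square within 0.02 rad; a clip on each wall, bridge down within 3.5 mm, centred over wall and rim within 5 mm, within 50 mm (far) or 27 mm (end) of mid-side; every insert present level in a pocket, on its floor within 2.2 mm; all at rest (all of step 3 and linear speed of each of corebox, clip_a, clip_b, insert_a, insert_b, insert_c, insert_d below 0.02 m/s); the robot touches nothing.
It fails at once if the vent cutter is disturbed (distance of vent_cutter from where it was at the start of the episode above 0.03 m or angle between vent_cutter's own z axis and vertical above 0.3 rad).
It fails at once if the mallet is disturbed (distance of mallet from where it was at the start of the episode above 0.04 m).
Of insert_a, insert_b, insert_c, insert_d only 2 to 4 are there at a start; the rules pass over those that are not, and their reading is None.
At some moment in a run one of corebox, insert_a, insert_b, insert_c, insert_d may be knocked a few centimetres aside while the robot is not near it.
It also fails if it takes over 210 s, if anything falls off the work surface, if the arm or the gripper's body presses on something with over 40 N, if the wrist force passes 120 N, or if a joint passes its speed limit or range.

## Working session

There is one attempt and no reset: what is moved stays moved. The work goes in short steps, Python scripts to look and compute and a tool call to move; the robot and the scene stay as the last step left them, time stands still between calls to the robot, and variables do not carry over. Pictures are saved under pics/ and viewed, and the job is handed in when it is done.

Besides the shell and the picture viewer there is one more tool, called after "Call:" in YAML: its name, and indented under it one key for each argument. move_arm: Moves the arm, as the interface text tells. Its arguments: {"type":"object","properties":{"rows":{"type":"array"},"grip_force":{"type":"number"}},"required":["rows"]}

```bash
mkdir -p pics
python3 - <<'E'
from workcell import telemetry, cams, ticket, r
import cv2
print(telemetry.sense())
for n in ("scene","top"):
    im=cams.camera(n); cv2.imwrite(f"pics/{n}0.png",cv2.cvtColor(im,cv2.COLOR_RGB2BGR))
    c=cams.calibration(n); print(n,c)
E
```

```text
{'t': 0.0, 'q': array([ 1.43017985,  0.5018631 , -0.42677654,  1.55145369,  0.22082863,
        1.13829937, -0.2102821 ]), 'joint_vel': array([-0.00035278, -0.0013657 , -0.0003792 ,  0.0005534 ,  0.00275891,
       -0.00165203, -0.00025805]), 'joint_efforts': array([ 6.50727907e-04, -5.66604173e+01, -5.81570417e+00, -2.79120791e+01,
       -6.83872914e-02,  3.06486210e-02,  1.53395977e-04]), 'tcp_pos': array([ 0.25507117, -0.59709557,  0.22566597]), 'tcp_rot': array([-9.64480258e-04,  9.79677928e-01,  2.00574665e-01, -1.78260667e-04]), 'force': array([ 0.42063766,  0.56685389, -0.4022663 ]), 'wrist_torque': array([0.01603531, 0.01377174, 0.0205517 ]), 'width': 0.09177350752964074}
scene {'intrinsics': array([[456.09188283,   0.        , 259.35832406],
       [  0.        , 456.09188283, 185.6749927 ],
       [  0.        ,   0.        ,   1.        ]]), 'D': array([-0.09625544,  0.        ,  0.        ,  0.        ,  0.        ]), 'extrinsics': array([[-2.32867474e-01,  9.72508473e-01, -9.28821763e-05,
         1.26443766e-01],
       [ 8.34556793e-01,  1.99785863e-01, -5.13420459e-01,
        -4.93276302e-01],
       [-4.99287191e-01, -1.19636441e-01, -8.58137182e-01,
         1.51096742e+00],
       [ 0.00000000e+00,  0.00000000e+00,  0.00000000e+00,
         1.00000000e+00]])}
top {'intrinsics': array([[415.91173738,   0.        , 253.10839268],
       [  0.        , 415.91173738, 197.78868013],
       [  0.        ,   0.        ,   1.        ]]), 'D': array([0.02590137, 0.        , 0.        , 0.        , 0.        ]), 'extrinsics': array([[-3.21325418e-02, -9.99483481e-01, -5.20609390e-04,
         4.17690243e-02],
       [-9.78203334e-01,  3.15553071e-02, -2.05237665e-01,
         6.15362098e-01],
       [ 2.05148084e-01, -6.08554602e-03, -9.78712026e-01,
         1.12172430e+00],
       [ 0.00000000e+00,  0.00000000e+00,  0.00000000e+00,
         1.00000000e+00]])}
```

Top view: core box (258,230) inside grey fence corner; three brass inserts (358,213), (364,259), (402,256). Clip candidates: red-tanged (145,217) and (152,260) fit; pink (108,222) and turquoise (116,266) are the look-alikes. Enlarging to confirm.

```bash
cat > h.py <<'E'
import numpy as np, cv2
from workcell import telemetry, cams, ticket, r
from scipy.spatial.transform import Rotation as R
C={n:cams.calibration(n) for n in("scene","top")}
def proj(n,P):
    c=C[n];E=c["extrinsics"]; P=np.atleast_2d(np.asarray(P,float))
    return cv2.projectPoints(P,cv2.Rodrigues(E[:3,:3])[0],E[:3,3],c["intrinsics"],c["D"])[0][:,0]
def ray(n,uv,z):
    c=C[n];E=c["extrinsics"];uv=np.asarray(uv,float).reshape(-1,1,2)
    p=cv2.undistortPoints(uv,c["intrinsics"],c["D"])[:,0]
    d=np.c_[p,np.ones(len(p))]@E[:3,:3]; o=-E[:3,:3].T@E[:3,3]
    return o+d*((z-o[2])/d[:,2])[:,None]
def snap(n,name,crop=None,s=1):
    im=cv2.cvtColor(cams.camera(n),cv2.COLOR_RGB2BGR); cv2.imwrite(f"pics/{name}_raw.png",im)
    if crop: 
        x0,y0,x1,y1=crop; v=cv2.resize(im[y0:y1,x0:x1],None,fx=s,fy=s,interpolation=cv2.INTER_CUBIC); cv2.imwrite(f"pics/{name}.png",v)
    return im
def tool():
    s=telemetry.sense();w,x,y,z=s["tcp_rot"];return s,R.from_quat([x,y,z,w]).as_matrix()
E
python3 - <<'E'
from h import *
s,M=tool();print(M.round(3)); print(proj("scene",s["tcp_pos"]),proj("top",s["tcp_pos"]))
im=cv2.imread("pics/top0.png")
cv2.imwrite("pics/a.png",cv2.resize(im[180:285,185:325],None,fx=5.6,fy=5.6,interpolation=cv2.INTER_CUBIC))
cv2.imwrite("pics/b.png",cv2.resize(im[195:285,90:180],None,fx=6,fy=6,interpolation=cv2.INTER_CUBIC))
cv2.imwrite("pics/c.png",cv2.resize(im[190:280,340:430],None,fx=6,fy=6,interpolation=cv2.INTER_CUBIC))
im=cv2.imread("pics/scene0.png")
cv2.imwrite("pics/d.png",cv2.resize(im[125:220,200:340],None,fx=5.6,fy=5.6,interpolation=cv2.INTER_CUBIC))
E
```

```text
[[ 0.92   0.393 -0.001]
 [ 0.393 -0.92   0.002]
 [ 0.    -0.002 -1.   ]]
[[79.54668264  5.20467885]] [[530.90241341 330.29298864]]
```

Confirmed: the two steel clips with red tangs are the targets, pink and turquoise are left alone. Three brass inserts, pockets all empty. Now measuring fence and box with sub-pixel edge fits.

```bash
cat >> h.py <<'E'
def edge(im,a,b,w=2.5,sgn=0,trim=.08):
    """refine a line a-b by max gradient along the normal; returns (point,dir)"""
    g=cv2.GaussianBlur(cv2.cvtColor(im,cv2.COLOR_BGR2GRAY).astype(np.float32),(0,0),.6)
    a=np.array(a,float);b=np.array(b,float);d=(b-a)/np.linalg.norm(b-a);n=np.array([-d[1],d[0]])
    ts=np.linspace(trim,1-trim,60);o=np.arange(-w,w+.01,.1);pts=[]
    for t in ts:
        p=a+(b-a)*t; q=(p+o[:,None]*n).astype(np.float32)
        v=cv2.remap(g,q[:,0][None],q[:,1][None],cv2.INTER_CUBIC)[0]; gr=np.gradient(v)
        gr=gr*sgn if sgn else abs(gr)
        k=np.argmax(gr)
        if 3<k<len(o)-4 and gr[k]>.3: pts.append(p+o[k]*n)
    pts=np.array(pts,np.float32)
    for _ in range(3):
        l=cv2.fitLine(pts,cv2.DIST_HUBER,0,.01,.01).ravel(); e=(pts-l[2:])@np.array([-l[1],l[0]])
        pts=pts[abs(e)<max(.4,1.5*e.std())]
    return l[2:],l[:2],len(pts),e.std()
def wl(n,L,z):
    p,d=L[0],L[1]; P=ray(n,[p-20*d,p+20*d],z)[:,:2]; u=P[1]-P[0]; return P[0],u/np.linalg.norm(u)
def inter(A,B):
    s=np.linalg.solve(np.c_[A[1],-B[1]],B[0]-A[0]); return A[0]+s[0]*A[1]
E
python3 - <<'E'
from h import *
T=cv2.imread("pics/top0.png");S=cv2.imread("pics/scene0.png")
a=lambda x,y:(185+x/5.6-.4,180+y/5.6-.4)
d=lambda x,y:(200+x/5.6-.4,125+y/5.6-.4)
z=.066
res={}
for nm,n,im,f,p,q in [("far","top",T,a,(120,142),(490,70)),("end","top",T,a,(103,165),(138,395)),
  ("boxx","top",T,a,(210,172),(595,135)),("boxy","top",T,a,(210,180),(232,405)),
  ("farS","scene",S,d,(210,350),(670,378)),("endS","scene",S,d,(680,125),(675,340)),
  ("farSo","scene",S,d,(210,332),(670,358)),("boxxS","scene",S,d,(130,240),(550,303)),("boxyS","scene",S,d,(587,95),(560,290))]:
    L=edge(im,f(*p),f(*q)); w=wl(n,L,z); res[nm]=w
    an=np.degrees(np.arctan2(w[1][1],w[1][0]))
    print(nm,L[2],round(float(L[3]),2),w[0].round(4),round(an,2))
print(inter(res["far"],res["end"]),inter(res["boxx"],res["boxy"]),inter(res["farS"],res["endS"]),inter(res["boxxS"],res["boxyS"]))
E
```

```text
far 50 0.22 [0.6101 0.1101] -80.27
end 47 0.2 [0.5715 0.1646] -170.12
boxx 21 0.21 [0.5897 0.057 ] -86.11
boxy 20 0.45 [0.5774 0.1146] -175.56
farS 46 0.22 [ 0.6394 -0.0026] 99.41
endS 60 0.1 [0.5928 0.1676] -170.74
farSo 49 0.2 [0.6244 0.0182] 99.25
boxxS 44 0.24 [ 0.5935 -0.0245] 93.93
boxyS 37 0.14 [0.5758 0.1206] -169.89
[0.59988027 0.16950494] [0.58574412 0.11523465] [0.61066204 0.17053333] [0.5833916  0.12191581]
```

Run:
```python
from h import *
T=cv2.imread("pics/top0.png")
yaw=np.radians(3.9);c,s=np.cos(yaw),np.sin(yaw);Rm=np.array([[c,-s],[s,c]])
cor=np.array([.5857,.1165]);o=cor-Rm@[.06,.1]
print("box o",o, "div",o+Rm@[-.01,0])
def W(p): return np.r_[o+Rm@p[:2],p[2]]
v=cv2.resize(T[180:285,185:325],None,fx=5.6,fy=5.6,interpolation=cv2.INTER_CUBIC)
S=cv2.imread("pics/scene0.png");vs=cv2.resize(S[125:220,200:340],None,fx=5.6,fy=5.6,interpolation=cv2.INTER_CUBIC)
for y in (-.0795,-.0465,-.0375,-.0045,.0045,.0375,.0465,.0795):
  for x in (-.0415,.0215):
    for im,n,off in((v,"top",(185,180)),(vs,"scene",(200,125))):
      q=(proj(n,W(np.array([x,y,.04])))[0]-off+.5)*5.6; cv2.circle(im,tuple(int(k) for k in q),3,(0,255,0),-1)
for x,y in((-.06,.1),(.06,.1),(.06,-.1)):
    for im,n,off in((v,"top",(185,180)),(vs,"scene",(200,125))):
      q=(proj(n,W(np.array([x,y,.066])))[0]-off+.5)*5.6; cv2.circle(im,tuple(int(k) for k in q),3,(255,0,0),-1)
cv2.imwrite("pics/e.png",v);cv2.imwrite("pics/f.png",vs)
```

```text
box o [0.53264047 0.01265065] div [0.52266363 0.0119705 ]
```

Run:
```python
from h import *
T=cv2.imread("pics/top0.png")
yaw=np.radians(3.9);c,s=np.cos(yaw),np.sin(yaw);Rm=np.array([[c,-s],[s,c]])
cor=np.array([.5834,.1124]);o=cor-Rm@[.06,.1]
print("box o",o, "div",o+Rm@[-.01,-.006])
def W(p): return np.r_[o+Rm@p[:2],p[2]]
v=cv2.resize(T[200:270,210:310],None,fx=8,fy=8,interpolation=cv2.INTER_CUBIC)
S=cv2.imread("pics/scene0.png");vs=cv2.resize(S[130:200,215:315],None,fx=8,fy=8,interpolation=cv2.INTER_CUBIC)
V=((v,"top",(210,200)),(vs,"scene",(215,130)))
for y in (-.0795,-.0465,-.0375,-.0045,.0045,.0375,.0465,.0795):
  for x in (-.0415,.0215):
    for im,n,off in V:
      q=(proj(n,W(np.array([x,y-.006,.04])))[0]-off+.5)*8; cv2.circle(im,tuple(int(k) for k in q),3,(0,255,0),-1)
for x,y in((-.06,.1),(.06,.1),(.06,-.1)):
    for im,n,off in V:
      q=(proj(n,W(np.array([x,y,.066])))[0]-off+.5)*8; cv2.circle(im,tuple(int(k) for k in q),3,(255,0,0),-1)
cv2.imwrite("pics/g.png",v);cv2.imwrite("pics/k.png",vs)
```

```text
box o [0.53034047 0.00855065] div [0.52077172 0.0018844 ]
```

Call:
move_arm:
  rows: [0.03,0,0,0,6.4,0.03,0,0,0,6.4,0.03,0,0,0,6.4,0.03,0.019,-0.036,0,0,0.03,0.019,-0.036,0,0]

```text
t: 0.52
tcp_pos: [0.2817, -0.5282, 0.2215]
tcp_rot: [-0.002, 1.0, 0.019, -0.002]
force: [0.7, 0.7, 0.1]
width: 0.0628
```

```bash
cat > goto.py <<'E'
import sys
from h import *
x,y,z,yaw=map(float,sys.argv[1:5])
s,M=tool(); cy=np.degrees(np.arctan2(M[1,0],M[0,0])); d=np.array([x,y,z])-s["tcp_pos"]
turn=(cy-yaw+180)%360-180
a=np.radians(yaw);Mf=np.array([[np.cos(a),np.sin(a),0],[np.sin(a),-np.cos(a),0],[0,0,-1]])
print("t %.2f pos %s yaw %.2f w %.4f F %s"%(s["t"],s["tcp_pos"].round(4),cy,s["width"],s["force"].round(1)))
print("delta final-axes",(Mf.T@d*1000).round(1),"now-axes",(M.T@d*1000).round(1),"mm; turn %.2f"%turn, "tilt %.3f"%np.degrees(np.arccos(-M[2,2])), "q7 %.2f"%s["q"][6])
E
python3 goto.py .5203 .0012 .1 3.9
```

```text
t 0.52 pos [ 0.2817 -0.5282  0.2215] yaw 2.14 w 0.0628 F [0.7 0.7 0.1]
delta final-axes [ 274.  -512.   121.5] now-axes [ 258.7 -519.7  122.1] mm; turn -1.76 tilt 0.334 q7 -0.64
```

Call:
move_arm:
  rows: [0.03,0.019,-0.036,0,-1.7,0.03,0.019,-0.036,0,0,0.03,0.019,-0.036,0,0,0.03,0.019,-0.036,0,0,0.03,0.019,-0.036,0,0]

```text
t: 0.93
tcp_pos: [0.3643, -0.3372, 0.2191]
tcp_rot: [-0.003, 1.0, 0.031, -0.004]
force: [1.4, -0.1, 0.1]
width: 0.0318
```

Call:
move_arm:
  rows: [0.03,0.019,-0.036,0,0,0.03,0.019,-0.036,0,0,0.03,0.019,-0.036,0,0,0.03,0.019,-0.036,0.01,0,0.03,0.019,-0.036,0.01,0]

```text
t: 1.35
tcp_pos: [0.4472, -0.1485, 0.201]
tcp_rot: [-0.001, 1.0, 0.03, -0.003]
force: [0.7, 0.9, 1.1]
width: 0.0301
```

```bash
python3 goto.py .5203 .0012 .1 3.9
```

```text
t 1.35 pos [ 0.4472 -0.1485  0.201 ] yaw 3.45 w 0.0301 F [0.7 0.9 1.1]
delta final-axes [  83.1 -144.3  101. ] now-axes [  82.6 -144.7  101. ] mm; turn -0.45 tilt 0.380 q7 -1.40
```

Call:
move_arm:
  rows: [0.027,0.019,-0.034,0.015,-0.4,0.027,0.019,-0.034,0.015,0,0.027,0.019,-0.034,0.015,0,0.027,0.016,-0.027,0.015,0,0.027,0.005,-0.008,0.01,0]

```text
t: 1.77
tcp_pos: [0.5175, 0.0031, 0.1312]
tcp_rot: [-0.002, 0.999, 0.037, -0.0]
force: [-0.3, 0.8, -0.2]
width: 0.0271
```

```bash
python3 goto.py .5203 .0012 .07 3.9; python3 -c "
from h import *
snap('top','h1',(200,170,330,280),6);snap('scene','h2',(190,110,340,220),5.2)"
```

```text
t 1.77 pos [0.5175 0.0031 0.1312] yaw 4.24 w 0.0271 F [-0.3  0.8 -0.2]
delta final-axes [ 2.7  2.1 61.2] now-axes [ 2.7  2.4 61.1] mm; turn 0.34 tilt 0.260 q7 -1.84
```

Call:
move_arm:
  rows: [0.027,0.003,0.002,0.02,0.3,0.027,0,0,0.03,0,0.027,0,0,0.016,0,0.027,0,0,0,0]

```text
t: 2.2
tcp_pos: [0.5191, -0.005, 0.0638]
tcp_rot: [-0.0, 0.999, 0.033, -0.002]
force: [-0.5, -0.4, 0.9]
width: 0.027
```

```bash
python3 goto.py .5203 .0012 .028 3.9; python3 -c "
from h import *
s,M=tool();print(proj('scene',s['tcp_pos']))
snap('scene','h3',(215,120,315,200),8)"
```

```text
t 2.20 pos [ 0.5191 -0.005   0.0638] yaw 3.79 w 0.0270 F [-0.5 -0.4  0.9]
delta final-axes [ 1.6 -6.1 35.8] now-axes [ 1.7 -6.1 35.8] mm; turn -0.11 tilt 0.185 q7 -1.91
[[259.61652116 149.96848369]]
```

```bash
python3 goto.py .5231 -.0408 .06 3.9
```

```text
t 2.25 pos [ 0.5194 -0.0052  0.0648] yaw 3.77 w 0.0268 F [-0.4 -0.5  0.5]
delta final-axes [ 1.3 35.7  4.8] now-axes [ 1.4 35.7  4.8] mm; turn -0.13 tilt 0.157 q7 -1.91
```

Call:
move_arm:
  rows: [0.027,0.001,0.02,0.002,0,0.027,0.001,0.013,0.002,0,0.027,0,0.002,0,0,0.027,0,0,0,0]

```text
t: 2.58
tcp_pos: [0.5252, -0.0444, 0.0649]
tcp_rot: [0.001, 1.0, 0.031, 0.0]
force: [0.2, 0.6, 0.6]
width: 0.027
```

```bash
python3 goto.py .5231 -.0408 .028 3.9; python3 -c "
from h import *
snap('scene','h4',(215,120,315,200),8)"
```

```text
t 2.58 pos [ 0.5252 -0.0444  0.0649] yaw 3.56 w 0.0270 F [0.2 0.6 0.6]
delta final-axes [-1.9 -3.7 36.9] now-axes [-1.9 -3.8 36.9] mm; turn -0.34 tilt 0.131 q7 -1.84
```

Call:
move_arm:
  rows: [0.027,-0.002,-0.004,0.015,-0.3,0.027,0,0,0.012,0,0.027,0,0,0.004,0,0.027,0,0,0,0]

```text
t: 2.97
tcp_pos: [0.5256, -0.0395, 0.0358]
tcp_rot: [0.001, 0.999, 0.034, 0.003]
force: [-0.2, -0.5, -0.1]
width: 0.0271
```

```bash
python3 goto.py .5231 -.0408 .028 3.9; python3 -c "
from h import *
snap('scene','h5',(215,120,315,200),8)"
```

```text
t 2.97 pos [ 0.5256 -0.0395  0.0358] yaw 3.85 w 0.0271 F [-0.2 -0.5 -0.1]
delta final-axes [-2.5  1.1  7.8] now-axes [-2.6  1.1  7.8] mm; turn -0.05 tilt 0.425 q7 -1.88
```

Call:
move_arm:
  rows: [0.027,-0.002,0.001,0.005,0,0.027,0,0,0.002,0,0.0,0,0,0,0,0.0,0,0,0,0,0.0,0,0,0,0]
  grip_force: 40

```text
t: 3.43
tcp_pos: [0.5245, -0.0399, 0.0294]
tcp_rot: [0.001, 0.999, 0.034, 0.004]
force: [-0.2, -0.3, -0.1]
width: 0.0113
```

```bash
python3 goto.py .5231 -.0408 .028 3.9
```

```text
t 3.43 pos [ 0.5245 -0.0399  0.0294] yaw 3.92 w 0.0113 F [-0.2 -0.3 -0.1]
delta final-axes [-1.4  0.8  1.4] now-axes [-1.4  0.8  1.4] mm; turn 0.02 tilt 0.499 q7 -1.89
```

Call:
move_arm:
  rows: [0.0,0,0,0,0,0.0,0,0,0,0,0.0,0,0,-0.001,-2,0.0,0,0,0,-2,0.0,0,0,0,-1.7]

```text
t: 3.85
tcp_pos: [0.5251, -0.0401, 0.0301]
tcp_rot: [0.001, 0.996, 0.084, 0.005]
force: [2.6, -0.6, -4.6]
width: 0.0084
```

```bash
python3 goto.py .5231 -.0408 .028 9.6;  python3 -c "
from h import *
snap('scene','h6',(190,110,340,220),5.2)"
```

```text
t 3.85 pos [ 0.5251 -0.0401  0.0301] yaw 9.65 w 0.0084 F [ 2.6 -0.6 -4.6]
delta final-axes [-2.   0.4  2.1] now-axes [-2.1  0.4  2.1] mm; turn 0.05 tilt 0.559 q7 -1.80
```

Call:
move_arm:
  rows: [0.0,0.008,-0.01,0,0,0.0,0.008,-0.01,0,0,0.0,0.008,-0.01,0,0,0.0,0.006,-0.007,0,0,0.0,0,0,0,0]

```text
t: 4.32
tcp_pos: [0.5423, -0.0123, 0.0296]
tcp_rot: [0.01, 0.997, 0.078, -0.004]
force: [1.1, 2.8, -3.5]
width: 0.0092
```

```bash
python3 goto.py .5558 .0119 .03 9.6;  python3 -c "
from h import *
snap('scene','h7',(190,110,340,220),5.2)"
```

```text
t 4.32 pos [ 0.5423 -0.0123  0.0296] yaw 8.96 w 0.0092 F [ 1.1  2.8 -3.5]
delta final-axes [ 17.4 -21.6  -0.4] now-axes [ 17.1 -21.7  -1. ] mm; turn -0.64 tilt 1.261 q7 -1.88
```

Call:
move_arm:
  rows: [0.0,0.006,-0.008,-0.0005,-0.6,0.0,0.006,-0.008,0,0,0.0,0.006,-0.008,0,0,0.0,0,0,0,0]

```text
t: 4.7
tcp_pos: [0.5516, 0.0024, 0.0298]
tcp_rot: [0.018, 0.997, 0.079, -0.01]
force: [0.4, 4.1, -2.5]
width: 0.0085
```

```bash
python3 goto.py .5558 .0119 .03 9.6
```

```text
t 4.70 pos [0.5516 0.0024 0.0298] yaw 9.05 w 0.0085 F [ 0.4  4.1 -2.5]
delta final-axes [ 5.7 -8.7 -0.2] now-axes [ 5.7 -8.7 -0.6] mm; turn -0.55 tilt 2.334 q7 -1.91
```

Call:
move_arm:
  rows: [0.024,0,0,0,0,0.024,0,0,0,0,0.024,0,0,0,0,0.024,0,0,0,0]

```text
t: 5.03
tcp_pos: [0.5519, 0.0029, 0.03]
tcp_rot: [0.017, 0.997, 0.079, -0.009]
force: [-0.8, -0.5, 0.2]
width: 0.0235
```

```bash
python3 goto.py .5558 .0119 .03 9.6;  python3 -c "
from h import *
s,M=tool();print(M.round(4))
snap('scene','h8',(190,110,340,220),5.2)"
```

```text
t 5.03 pos [0.5519 0.0029 0.03  ] yaw 9.02 w 0.0235 F [-0.8 -0.5  0.2]
delta final-axes [ 5.3 -8.2 -0. ] now-axes [ 5.2 -8.2 -0.4] mm; turn -0.58 tilt 2.228 q7 -1.91
[[ 0.9874  0.1574 -0.0155]
 [ 0.1568 -0.987  -0.0357]
 [-0.0209  0.0328 -0.9992]]
```

Call:
move_arm:
  rows: [0.0,0,0,0,0,0.0,0,0,0,0,0.0,0,0,0,0,0.0,0.007,-0.012,0,-0.5,0.0,0.003,-0.004,0,0]
  grip_force: 30

```text
t: 5.5
tcp_pos: [0.5558, 0.0088, 0.0299]
tcp_rot: [0.024, 0.996, 0.08, -0.014]
force: [-3.8, 2.7, 5.4]
width: 0.0088
```

```bash
python3 goto.py .5558 .0119 .03 9.6;  python3 -c "
from h import *
snap('scene','h9',(190,110,340,220),5.2)"
```

```text
t 5.50 pos [0.5558 0.0088 0.0299] yaw 9.10 w 0.0088 F [-3.8  2.7  5.4]
delta final-axes [ 0.5 -3.1 -0.1] now-axes [ 0.4 -3.1 -0.3] mm; turn -0.50 tilt 3.238 q7 -1.93
```

Call:
move_arm:
  rows: [0.0,0.002,-0.006,0,0,0.0,0.003,-0.005,0,0]

```text
t: 5.72
tcp_pos: [0.5558, 0.0089, 0.0298]
tcp_rot: [0.032, 0.996, 0.077, -0.019]
force: [-8.4, -8.0, 13.3]
width: 0.0086
```

```bash
python3 goto.py .5558 .0119 .03 9.6;  python3 -c "
from h import *
snap('scene','h10',(215,120,335,210),6.6)"
```

```text
t 5.72 pos [0.5558 0.0089 0.0298] yaw 8.74 w 0.0086 F [-8.4 -8.  13.3]
delta final-axes [ 0.5 -3.  -0.2] now-axes [ 0.4 -3.  -0.4] mm; turn -0.86 tilt 4.316 q7 -1.95
```

Call:
move_arm:
  rows: [0.022,0,0,0,0,0.022,0,0,0,0,0.022,0,0,0,0,0.022,0,0,-0.03,0,0.022,0,0,-0.04,0]

```text
t: 6.18
tcp_pos: [0.5519, 0.0118, 0.0936]
tcp_rot: [0.033, 0.996, 0.076, -0.027]
force: [0.5, 0.0, -0.1]
width: 0.0222
```

Call:
move_arm:
  rows: [0.022,0,0,-0.03,0,0.022,-0.03,0.02,-0.02,0,0.022,-0.03,0.025,0,0,0.022,-0.03,0.025,0,0,0.022,0,0,0,0]

```text
t: 6.6
tcp_pos: [0.4814, -0.0621, 0.1614]
tcp_rot: [0.031, 0.996, 0.082, -0.02]
force: [-1.5, -0.7, -0.0]
width: 0.0222
```

```bash
python3 goto.py .5558 .0119 .03 9.6;  python3 -c "
from h import *
s,M=tool();print(M[:,2])
snap('scene','h11',(215,120,335,210),6.6);snap('top','h12',(185,170,325,280),5.6)"
```

```text
t 6.60 pos [ 0.4814 -0.0621  0.1614] yaw 9.31 w 0.0222 F [-1.5 -0.7 -0. ]
delta final-axes [ 85.7 -60.5 131.4] now-axes [ 91.1 -68.2 123.8] mm; turn -0.29 tilt 4.151 q7 -1.65
[-0.03386587 -0.06397004 -0.99737703]
```

Run:
```python
from h import *
S=cv2.imread("pics/h11_raw.png");T=cv2.imread("pics/h12_raw.png")
d=lambda x,y:(215+x/6.6-.42,120+y/6.6-.42)
a=lambda x,y:(185+x/5.6-.4,170+y/5.6-.4)
for nm,n,im,f,p,q,z in [("strip1 up","scene",S,d,(210,212),(630,233),.04),("strip1lo","scene",S,d,(210,222),(630,245),.04),
  ("strip2 up","scene",S,d,(200,391),(620,408),.04),
  ("rim/wall","scene",S,d,(190,420),(680,448),.066),("wall out","scene",S,d,(160,452),(700,478),.066),
  ("rimy/wall","scene",S,d,(697,190),(692,440),.066),("rimy in","scene",S,d,(665,200),(664,400),.066),
  ("Tstrip1","top",T,a,(165,255),(395,203),.04),("Trim","top",T,a,(110,203),(410,140),.066),("Trimy","top",T,a,(103,220),(135,430),.066),("Twallo","top",T,a,(80,184),(480,105),.066)]:
    L=edge(im,f(*p),f(*q),w=1.5); w=wl(n,L,z)
    an=np.degrees(np.arctan2(w[1][1],w[1][0]))
    print(nm,L[2],round(float(L[3]),2),w[0].round(4),round((an+45)%90-45,2))
```

```text
strip1 up 22 0.17 [ 0.5099 -0.0127] 10.8
strip1lo 51 0.2 [ 0.5168 -0.01  ] 10.37
strip2 up 49 0.22 [ 0.597  -0.0121] 10.87
rim/wall 35 0.16 [0.625  0.0227] 9.93
wall out 51 0.23 [0.6334 0.0358] 9.4
rimy/wall 60 0.09 [0.5963 0.1684] 9.49
rimy in 49 0.1 [0.5953 0.1556] 9.77
Tstrip1 27 0.11 [0.577  0.1374] 10.67
Trim 19 0.16 [0.6059 0.1304] 9.72
Trimy 44 0.17 [0.5917 0.1677] 9.41
Twallo 12 0.23 [0.621  0.1025] 8.11
```

Run:
```python
from h import *
S=cv2.imread("pics/scene0.png");T=cv2.imread("pics/top0.png")
d=lambda x,y:(200+x/5.6-.4,125+y/5.6-.4)
a=lambda x,y:(185+x/5.6-.4,180+y/5.6-.4)
for nm,n,im,f,p,q,z in [("strip1 up","scene",S,d,(190,75),(520,118),.04),("strip1lo","scene",S,d,(190,86),(520,130),.04),
  ("strip2 up","scene",S,d,(160,224),(510,268),.04),
  ("Tstrip1up","top",T,a,(260,220),(585,188),.04),("Tstrip1lo","top",T,a,(260,232),(585,200),.04),("Tstrip2","top",T,a,(270,394),(605,357),.04)]:
    L=edge(im,f(*p),f(*q),w=1.5); w=wl(n,L,z)
    an=np.degrees(np.arctan2(w[1][1],w[1][0]))
    print(nm,L[2],round(float(L[3]),2),w[0].round(4),round((an+45)%90-45,2))
```

```text
strip1 up 41 0.2 [ 0.4755 -0.0422] 3.8
strip1lo 50 0.21 [ 0.485  -0.0593] 4.48
strip2 up 42 0.19 [ 0.5619 -0.0433] 4.3
Tstrip1up 60 0.16 [0.5616 0.0762] 3.94
Tstrip1lo 50 0.21 [0.5566 0.06  ] 4.02
Tstrip2 41 0.05 [0.4774 0.0422] 4.04
```

```bash
python3 - <<'E'
from h import *
S=cv2.imread("pics/scene0.png")
cv2.imwrite("pics/vc.png",cv2.resize(S[195:285,130:340],None,fx=3.8,fy=3.8,interpolation=cv2.INTER_CUBIC))
T=cv2.imread("pics/top0.png")
cv2.imwrite("pics/vt.png",cv2.resize(T[100:210,180:345],None,fx=4.8,fy=4.8,interpolation=cv2.INTER_CUBIC))
E
python3 - <<'E'
from h import *
a=lambda x,y:(180+x/4.8-.4,100+y/4.8-.4)
P=ray("top",[a(155,348),a(310,298)],0.01)[:,:2]
Q=ray("top",[a(122,205),a(280,157),a(298,220),a(140,262)],.17)[:,:2]
K=ray("top",[a(58,232)],.19)[:,:2]
M_=ray("top",[a(595,230),a(720,260)],.03)[:,:2]
y=np.radians(9.5);Rm=np.array([[np.cos(y),-np.sin(y)],[np.sin(y),np.cos(y)]])
o=np.array([.600,.1695])
for X in (P,Q,K,M_): print(X.round(3).tolist(),((X-o)@Rm).round(3).tolist())
E
```

```text
[[0.711, 0.144], [0.741, 0.045]] [[0.105, -0.044], [0.118, -0.146]]
[[0.749, 0.146], [0.774, 0.057], [0.737, 0.048], [0.716, 0.136]] [[0.143, -0.048], [0.154, -0.139], [0.115, -0.142], [0.109, -0.052]]
[[0.728, 0.178]] [[0.127, -0.012]]
[[0.773, -0.135], [0.751, -0.212]] [[0.12, -0.329], [0.086, -0.401]]
```

```bash
cat > fg.py <<'E'
# goto in fence coordinates: x y z yaw_rel
import sys,subprocess,numpy as np
x,y,z,w=map(float,sys.argv[1:5]); a=np.radians(9.5)
O=(.600,.1695)
X=O[0]+x*np.cos(a)-y*np.sin(a);Y=O[1]+x*np.sin(a)+y*np.cos(a)
print("world",round(X,4),round(Y,4))
subprocess.run(["python3","goto.py",str(X),str(Y),str(z),str(9.5+w)])
E
python3 fg.py -.16 -.035 .1 0
```

```text
t 6.70 pos [ 0.4852 -0.0573  0.1617] yaw 9.52 w 0.0217 F [0.6 0.6 0.3]
delta final-axes [  -9.3 -169.7   61.7] now-axes [  -6.9 -172.9   52.6] mm; turn 0.02 tilt 3.849 q7 -1.66
world 0.448 0.1086
```

Call:
move_arm:
  rows: [0.0,-0.002,-0.035,0,0,0.0,-0.002,-0.035,0,0,0.0,-0.002,-0.035,0.005,0,0.0,-0.001,-0.035,0.01,0,0.0,0,-0.025,0.01,0]

```text
t: 7.12
tcp_pos: [0.4567, 0.1072, 0.1289]
tcp_rot: [0.027, 0.997, 0.078, -0.012]
force: [1.0, 0.4, -0.8]
width: 0.0008
```

```bash
python3 fg.py -.16 -.035 .032 0
```

```text
t 7.12 pos [0.4567 0.1072 0.1289] yaw 8.88 w 0.0008 F [ 1.   0.4 -0.8]
delta final-axes [-8.4 -2.8 96.9] now-axes [-5.6 -7.8 96.8] mm; turn -0.62 tilt 3.442 q7 -2.06
world 0.448 0.1086
```

Call:
move_arm:
  rows: [0.0,-0.003,-0.004,0.03,-0.6,0.0,-0.002,-0.002,0.035,0,0.0,0,0,0.028,0,0.0,0,0,0,0]

```text
t: 7.45
tcp_pos: [0.4495, 0.1263, 0.0323]
tcp_rot: [0.021, 0.995, 0.094, -0.009]
force: [-1.5, -1.4, -0.6]
width: 0.0005
```

```bash
python3 fg.py -.13 -.035 .032 0;python3 -c "
from h import *
snap('scene','h13',(215,100,335,190),6.6)"
```

```text
t 7.45 pos [0.4495 0.1263 0.0323] yaw 10.75 w 0.0005 F [-1.5 -1.4 -0.6]
delta final-axes [25.6 17.3  0.3] now-axes [25.2 17.8  0.5] mm; turn 1.25 tilt 2.674 q7 -2.22
world 0.4776 0.1135
```

Call:
move_arm:
  rows: [0.0,0.005,0.01,0,1.2,0.0,0.006,0.005,0,0,0.0,0.004,0,0,0,0.0,0,0,0,0]

```text
t: 7.83
tcp_pos: [0.4734, 0.1168, 0.0386]
tcp_rot: [0.02, 0.996, 0.083, -0.005]
force: [-1.8, -0.1, -1.3]
width: 0.0004
```

```bash
python3 fg.py -.13 -.035 .032 0
```

```text
t 7.83 pos [0.4734 0.1168 0.0386] yaw 9.55 w 0.0004 F [-1.8 -0.1 -1.3]
delta final-axes [3.6 3.9 6.6] now-axes [3.6 3.6 6.7] mm; turn 0.05 tilt 2.380 q7 -2.19
world 0.4776 0.1135
```

Now one firm push (+x) with two larger rows.

Call:
move_arm:
  rows: [0.0,0.002,0.003,0.006,0,0.0,0.01,0,0,0,0.0,0.01,0,0,0]

```text
t: 8.08
tcp_pos: [0.4779, 0.1132, 0.0321]
tcp_rot: [0.025, 0.996, 0.082, -0.021]
force: [-29.1, 0.4, 24.4]
width: 0.0004
```

```bash
python3 fg.py -.13 -.035 .032 0
```

```text
t 8.08 pos [0.4779 0.1132 0.0321] yaw 9.38 w 0.0004 F [-29.1   0.4  24.4]
delta final-axes [-0.3 -0.4  0.1] now-axes [-0.3 -0.4  0.1] mm; turn -0.12 tilt 3.728 q7 -2.17
world 0.4776 0.1135
```

Call:
move_arm:
  rows: [0.0,-0.012,0,0,0,0.0,-0.01,0,-0.01,0,0.0,-0.01,0.02,-0.03,0,0.0,0,0.035,-0.02,0,0.0,0,0,0,0]

```text
t: 8.5
tcp_pos: [0.4539, 0.0548, 0.0987]
tcp_rot: [0.026, 0.996, 0.083, -0.024]
force: [0.8, -0.4, 0.8]
width: 0.0003
```

```bash
python3 fg.py -.075 -.235 .1 0
```

```text
t 8.50 pos [0.4539 0.0548 0.0987] yaw 9.50 w 0.0003 F [ 0.8 -0.4  0.8]
delta final-axes [ 88.1 146.   -1.3] now-axes [ 87.8 146.1   0.9] mm; turn 0.00 tilt 4.063 q7 -1.98
world 0.5648 -0.0747
```

Call:
move_arm:
  rows: [0.0,0.02,0.035,0,0,0.0,0.02,0.035,0,0,0.0,0.02,0.035,0,0,0.0,0.015,0.025,0,0,0.0,0,0,0,0]

```text
t: 8.92
tcp_pos: [0.5537, -0.0661, 0.1081]
tcp_rot: [0.029, 0.996, 0.08, -0.017]
force: [-0.3, -0.5, 0.4]
width: 0.0004
```

```bash
python3 fg.py -.075 -.235 .03 0
```

```text
t 8.92 pos [ 0.5537 -0.0661  0.1081] yaw 9.17 w 0.0004 F [-0.3 -0.5  0.4]
delta final-axes [ 9.6 10.2 78.1] now-axes [12.6  5.9 78.1] mm; turn -0.33 tilt 3.848 q7 -1.74
world 0.5648 -0.0747
```

Call:
move_arm:
  rows: [0.0,0.006,0.01,0.01,0,0.0,0.006,0.005,0.025,0,0.0,0,0,0.025,0,0.0,0,0,0.012,0,0.0,0,0,0,0]

```text
t: 9.33
tcp_pos: [0.5729, -0.0912, 0.0393]
tcp_rot: [0.031, 0.997, 0.074, -0.01]
force: [-0.6, -0.6, 0.8]
width: 0.0005
```

```bash
python3 fg.py -.075 -.220 .03 0
```

```text
t 9.33 pos [ 0.5729 -0.0912  0.0393] yaw 8.43 w 0.0005 F [-0.6 -0.6  0.8]
delta final-axes [ -5.2 -32.6   9.3] now-axes [ -5.6 -33.    7.5] mm; turn -1.07 tilt 3.798 q7 -1.78
world 0.5623 -0.0599
```

Call:
move_arm:
  rows: [0.0,-0.004,-0.012,0.006,-1,0.0,0,-0.01,0.001,0,0.0,0,-0.002,0,0,0.0,0,0,0,0]

```text
t: 9.67
tcp_pos: [0.5645, -0.0644, 0.0327]
tcp_rot: [0.031, 0.996, 0.084, -0.01]
force: [0.7, -0.4, -0.4]
width: 0.0006
```

```bash
python3 fg.py -.075 -.220 .03 0
```

```text
t 9.67 pos [ 0.5645 -0.0644  0.0327] yaw 9.61 w 0.0006 F [ 0.7 -0.4 -0.4]
delta final-axes [-1.4 -4.8  2.7] now-axes [-1.3 -5.   2.4] mm; turn 0.11 tilt 3.737 q7 -1.82
world 0.5623 -0.0599
```

Call:
move_arm:
  rows: [0.0,0,-0.014,0,0,0.0,0,-0.01,0,0]

```text
t: 9.83
tcp_pos: [0.5624, -0.0494, 0.0339]
tcp_rot: [0.037, 0.996, 0.082, -0.009]
force: [1.3, -25.2, 5.8]
width: 0.0006
```

```bash
python3 fg.py -.075 -.220 .03 0;python3 -c "
from h import *
s,M=tool();print(M[:,2])"
```

```text
t 9.83 pos [ 0.5624 -0.0494  0.0339] yaw 9.38 w 0.0006 F [  1.3 -25.2   5.8]
delta final-axes [-1.8 10.3  3.9] now-axes [-1.7 10.   4.7] mm; turn -0.12 tilt 4.403 q7 -1.86
world 0.5623 -0.0599
[-0.01165393 -0.07588521 -0.99704845]
```

Call:
move_arm:
  rows: [0.0,0,0.012,0,0,0.0,0,0.005,-0.02,0,0.0,0,-0.01,-0.035,0,0.0,0,-0.035,-0.025,0,0.0,0,-0.038,0,0]

```text
t: 10.25
tcp_pos: [0.5555, 0.0104, 0.1146]
tcp_rot: [0.042, 0.996, 0.074, -0.008]
force: [0.6, 0.2, -0.3]
width: 0.0006
```

```bash
python3 fg.py -.065 .05 .1 0
```

```text
t 10.25 pos [0.5555 0.0104 0.1146] yaw 8.49 w 0.0006 F [ 0.6  0.2 -0.3]
delta final-axes [   5.2 -199.5   14.6] now-axes [   2.  -200.1   -2.1] mm; turn -1.01 tilt 4.923 q7 -1.91
world 0.5276 0.2081
```

Call:
move_arm:
  rows: [0.0,0,-0.038,-0.003,-1,0.0,0,-0.038,-0.003,0,0.0,0,-0.038,-0.003,0,0.0,0.002,-0.038,-0.003,0,0.0,0,-0.02,0,0]

```text
t: 10.67
tcp_pos: [0.5318, 0.1919, 0.1207]
tcp_rot: [0.041, 0.996, 0.083, -0.001]
force: [0.0, 0.4, 0.2]
width: 0.0002
```

```bash
python3 fg.py -.065 .05 .035 0
```

```text
t 10.67 pos [0.5318 0.1919 0.1207] yaw 9.53 w 0.0002 F [0.  0.4 0.2]
delta final-axes [ -1.5 -16.7  85.7] now-axes [ -0.8 -23.6  84.1] mm; turn 0.03 tilt 4.656 q7 -2.22
world 0.5276 0.2081
```

Call:
move_arm:
  rows: [0.0,0,-0.014,0,0,0.0,0,0,0.03,0,0.0,0,-0.002,0.03,0,0.0,0,0,0.016,0,0.0,0,0,0,0]

```text
t: 11.08
tcp_pos: [0.5307, 0.2188, 0.0489]
tcp_rot: [0.035, 0.995, 0.092, 0.007]
force: [-0.1, -0.0, 0.3]
width: 0.0005
```

```bash
python3 fg.py -.065 .022 .035 0
```

```text
t 11.08 pos [0.5307 0.2188 0.0489] yaw 10.60 w 0.0005 F [-0.1 -0.   0.3]
delta final-axes [-4.8 38.  13.9] now-axes [-5.6 36.8 16.5] mm; turn 1.10 tilt 4.082 q7 -2.32
world 0.5323 0.1805
```

Call:
move_arm:
  rows: [0.0,-0.003,0.016,0.012,1,0.0,0,0.014,0.002,0,0.0,0,0.006,0,0,0.0,0,0.008,0,0]

```text
t: 11.42
tcp_pos: [0.5347, 0.1852, 0.0407]
tcp_rot: [0.027, 0.996, 0.088, 0.009]
force: [-5.6, 32.4, -24.1]
width: 0.0003
```

```bash
python3 fg.py -.065 .022 .035 0;python3 -c "
from h import *
s,M=tool();print(M[:,2])"
```

```text
t 11.42 pos [0.5347 0.1852 0.0407] yaw 10.11 w 0.0003 F [ -5.6  32.4 -24.1]
delta final-axes [-3.1  4.2  5.7] now-axes [-3.3  3.9  5.9] mm; turn 0.61 tilt 3.210 q7 -2.27
world 0.5323 0.1805
[ 0.02194616 -0.05150796 -0.99843142]
```

Call:
move_arm:
  rows: [0.0,0,0.006,0,0,0.0,0,0.006,0,0]

```text
t: 11.58
tcp_pos: [0.5345, 0.1857, 0.0431]
tcp_rot: [0.017, 0.996, 0.092, 0.01]
force: [-3.0, 11.5, -7.3]
width: 0.0004
```

```bash
python3 fg.py -.065 .022 .035 0;python3 -c "
from h import *
s,M=tool();print(M[:,2])"
```

```text
t 11.58 pos [0.5345 0.1857 0.0431] yaw 10.52 w 0.0004 F [-3.  11.5 -7.3]
delta final-axes [-3.   4.8  8.1] now-axes [-3.3  4.5  8.2] mm; turn 1.02 tilt 2.259 q7 -2.25
world 0.5323 0.1805
[ 0.02262636 -0.03226598 -0.99922318]
```

Call:
move_arm:
  rows: [0.0,0,0.008,0,0,0.0,0,0.008,0,0,0.0,0,0.006,0,0]

```text
t: 11.83
tcp_pos: [0.5342, 0.1863, 0.0468]
tcp_rot: [0.001, 0.995, 0.099, 0.012]
force: [-2.3, 7.8, -4.8]
width: 0.0004
```

```bash
python3 fg.py -.065 .022 .035 0;python3 -c "
from h import *
s,M=tool();print(M[:,2])"
```

```text
t 11.83 pos [0.5342 0.1863 0.0468] yaw 11.32 w 0.0004 F [-2.3  7.8 -4.8]
delta final-axes [-2.9  5.4 11.8] now-axes [-3.3  5.3 11.8] mm; turn 1.82 tilt 1.354 q7 -2.20
world 0.5323 0.1805
[ 2.36263882e-02  3.92677230e-05 -9.99720857e-01]
```

```bash
cat > red.py <<'E'
from h import *
def tang(im,n,lo,hi,amin,z,h2):
    hsv=cv2.cvtColor(im,cv2.COLOR_BGR2HSV)
    m=np.zeros(hsv.shape[:2],np.uint8)
    for l,h in zip(lo,hi): m|=cv2.inRange(hsv,np.array(l),np.array(h))
    k=6; big=cv2.resize(m,None,fx=k,fy=k,interpolation=cv2.INTER_LINEAR); big=(big>127).astype(np.uint8)
    out=[]
    for c in cv2.findContours(big,cv2.RETR_EXTERNAL,cv2.CHAIN_APPROX_NONE)[0]:
        if cv2.contourArea(c)<amin*k*k: continue
        px=(c[:,0].astype(float)+.5)/k-.5
        P=ray(n,px,z)[:,:2]; (cx,cy),(w,h),a=cv2.minAreaRect((P*1000).astype(np.float32))
        if w<h: w,h,a=h,w,a+90
        out.append((px.mean(0).round(1),round(cx,1),round(cy,1),round(w,1),round(h,1),round((a+90)%180-90,1)))
    return out
E
python3 - <<'E'
from red import *
for n in("scene","top"):
    im=cv2.imread(f"pics/{n}0.png")
    for o in tang(im,n,[(0,190,90),(174,190,90)],[(6,255,255),(180,255,255)],10,.058,0): print(n,o)
    cv2.imwrite(f"pics/z{n}.png",cv2.resize(im[205:275,130:170] if n=="top" else im[140:220,360:410],None,fx=8,fy=8,interpolation=cv2.INTER_CUBIC))
E
```

```text
top (array([149. , 259.1]), 453.4, 315.8, 33.3, 19.4, 70.1)
top (array([141.2, 216. ]), 575.6, 340.9, 34.7, 18.5, 57.6)
```

```bash
python3 - <<'E'
from red import *
im=cv2.imread("pics/scene0.png")
for o in tang(im,"scene",[(0,150,150),(172,150,150)],[(8,255,255),(180,255,255)],10,.058,0): print(o)
E
python3 goto.py .4534 .3158 .12 -19.9; python3 goto.py .5756 .3409 .12 -32.4;python3 -c "
from h import *
snap('scene','h14',(215,100,335,190),6.6)"
```

```text
(array([389. , 195.8]), 575.4, 341.9, 33.3, 20.0, 59.5)
(array([384.2, 155. ]), 453.6, 316.8, 31.4, 19.5, 73.6)
t 11.83 pos [0.5342 0.1863 0.0468] yaw 11.32 w 0.0004 F [-2.3  7.8 -4.8]
delta final-axes [-120.1  -94.3  -73.2] now-axes [ -52.1 -142.5  -75. ] mm; turn 31.22 tilt 1.354 q7 -2.20
t 11.83 pos [0.5342 0.1863 0.0468] yaw 11.32 w 0.0004 F [-2.3  7.8 -4.8]
delta final-axes [ -47.9 -152.7  -73.2] now-axes [  72.6 -143.2  -72.1] mm; turn 43.72 tilt 1.354 q7 -2.20
```

Call:
move_arm:
  rows: [0.09,0,-0.005,0,0,0.09,0,0,-0.03,-7.1,0.09,0,0,-0.035,-7.1,0.09,0,0,-0.02,-7.1,0.09,0,0,0,-7.1]
  grip_force: 20

```text
t: 12.3
tcp_pos: [0.5317, 0.1935, 0.1406]
tcp_rot: [0.003, 0.939, 0.344, 0.013]
force: [0.1, 1.4, -0.3]
width: 0.029
```

Call:
move_arm:
  rows: [0.06,0,0,0,-7.1,0.06,0,0,0,-7.1,0.06,0,0,0,-7.1,0.06,0,0,0,-7.1,0.06,0,0,0,-7.1]

```text
t: 12.72
tcp_pos: [0.5387, 0.1912, 0.1527]
tcp_rot: [0.013, 0.788, 0.615, 0.018]
force: [0.9, 0.1, 0.6]
width: 0.0586
```

Call:
move_arm:
  rows: [0.06,0,0,0,-7.1,0.06,0,0,0,-7.1,0.06,0,0,0,-7.1,0.06,0,0,0,-7.1,0.06,0,0,0,-7.1]

```text
t: 13.13
tcp_pos: [0.5439, 0.1874, 0.1612]
tcp_rot: [0.024, 0.561, 0.827, 0.014]
force: [-1.1, 0.6, -0.3]
width: 0.0602
```

```bash
python3 goto.py .4535 .3163 .12 161.5
```

```text
t 13.13 pos [0.5439 0.1874 0.1612] yaw 111.71 w 0.0602 F [-1.1  0.6 -0.3]
delta final-axes [126.6  93.6  41.2] now-axes [154.2 -38.2  35.5] mm; turn -49.79 tilt 3.241 q7 -0.58
```

Call:
move_arm:
  rows: [0.06,0,0,0,-7.1,0.06,0,0,0,-7.1,0.06,0,0,0,-7.1,0.06,0,0,0,-7.1,0.06,0.02,0.01,0,-7.1]

```text
t: 13.55
tcp_pos: [0.5424, 0.1986, 0.1676]
tcp_rot: [0.034, 0.283, 0.959, 0.003]
force: [-0.0, -0.4, -1.3]
width: 0.06
```

Call:
move_arm:
  rows: [0.06,0.02,0.015,0,-7,0.06,0.03,0.022,0,-7,0.06,0.03,0.022,0,0,0.06,0.015,0.012,0,0,0.06,0,0,0,0]

```text
t: 13.97
tcp_pos: [0.4874, 0.3027, 0.1688]
tcp_rot: [0.039, 0.159, 0.986, -0.001]
force: [0.1, 0.6, 0.4]
width: 0.0602
```

```bash
python3 goto.py .4535 .3163 .12 161.5;python3 -c "
from h import *
s,M=tool();print(M[:,2])"
```

```text
t 13.97 pos [0.4874 0.3027 0.1688] yaw 161.66 w 0.0602 F [0.1 0.6 0.4]
delta final-axes [36.5  2.1 48.8] now-axes [40.2  1.8 45.9] mm; turn 0.16 tilt 4.498 q7 -0.05
[ 0.07711106 -0.01429074 -0.99692009]
```

Call:
move_arm:
  rows: [0.06,0.02,0.001,0.01,0,0.06,0.015,0.001,0.02,0,0.06,0.003,0,0.02,0,0.06,0,0,0.02,0,0.06,0,0,0,0]

```text
t: 14.38
tcp_pos: [0.464, 0.3146, 0.1015]
tcp_rot: [0.047, 0.161, 0.986, -0.0]
force: [-0.2, -1.0, -0.1]
width: 0.0599
```

```bash
python3 goto.py .4535 .3163 .038 161.5;python3 -c "
from h import *
s,M=tool();print(M[:,2])
snap('scene','h15',(350,110,450,190),8)"
```

```text
t 14.38 pos [0.464  0.3146 0.1015] yaw 161.43 w 0.0599 F [-0.2 -1.  -0.1]
delta final-axes [10.5 -1.7 63.5] now-axes [16.3 -2.6 62.3] mm; turn -0.07 tilt 5.359 q7 -0.19
[ 0.0920345  -0.01587116 -0.99562933]
```

Call:
move_arm:
  rows: [0.05,0,0,0,0,0.05,0,0,0,0,0.05,0,0,0,0,0.05,0,0,0,0,0.05,0,0,0,0]

```text
t: 14.85
tcp_pos: [0.4697, 0.3151, 0.1094]
tcp_rot: [0.051, 0.164, 0.985, 0.002]
force: [-0.3, -0.3, 0.3]
width: 0.0498
```

```bash
python3 goto.py .4535 .3163 .038 161.5;python3 -c "
from h import *
s,M=tool();print(M[:,2])"
```

```text
t 14.85 pos [0.4697 0.3151 0.1094] yaw 161.09 w 0.0498 F [-0.3 -0.3  0.3]
delta final-axes [15.7 -4.  71.4] now-axes [22.7 -5.5 69.4] mm; turn -0.41 tilt 5.821 q7 -0.19
[ 0.10062655 -0.01271031 -0.99484308]
```

```bash
python3 -c "
from h import *
s,M=tool();print(s['q'].round(3),s['joint_vel'].round(3),s['joint_efforts'].round(1))"
```

```text
[ 0.177  0.77  -1.183  1.915  0.949  1.054 -0.186] [ 0.01  -0.011 -0.008 -0.008 -0.005  0.004  0.004] [ -0.  -46.4 -18.8 -18.7   0.4   0.    0. ]
```

Call:
move_arm:
  rows: [0.05,0.016,-0.003,0.02,0,0.05,0.009,-0.002,0.028,0,0.05,0.002,0,0.008,0]

```text
t: 15.1
tcp_pos: [0.4524, 0.3202, 0.0538]
tcp_rot: [0.054, 0.166, 0.985, 0.005]
force: [-0.9, -0.8, -0.1]
width: 0.0503
```

```bash
python3 goto.py .4535 .3163 .038 161.5;python3 -c "
from h import *
snap('scene','h16',(350,110,450,190),8)"
```

```text
t 15.10 pos [0.4524 0.3202 0.0538] yaw 160.80 w 0.0503 F [-0.9 -0.8 -0.1]
delta final-axes [-2.3 -3.4 15.8] now-axes [-0.7 -3.8 15.9] mm; turn -0.70 tilt 6.243 q7 -0.30
```

Call:
move_arm:
  rows: [0.05,0.0,-0.004,0.009,-0.7,0.0,0.001,0,0.002,0,0.0,0.001,0,0.002,0,0.0,0.001,0,0.002,0]
  grip_force: 30

```text
t: 15.48
tcp_pos: [0.4517, 0.3185, 0.0399]
tcp_rot: [0.055, 0.159, 0.986, 0.006]
force: [0.7, 0.6, 0.5]
width: 0.0345
```

```bash
python3 goto.py .4535 .3163 .045 161.5;python3 -c "
from h import *
snap('scene','h17',(350,110,450,190),8)"
```

```text
t 15.48 pos [0.4517 0.3185 0.0399] yaw 161.58 w 0.0345 F [0.7 0.6 0.5]
delta final-axes [-2.4 -1.5 -5.1] now-axes [-2.9 -1.4 -4.9] mm; turn 0.08 tilt 6.330 q7 -0.31
```

Call:
move_arm:
  rows: [0.0,0,0,0,0,0.0,0,0,-0.035,0,0.0,0.006,0,-0.035,0,0.0,0,0,-0.03,-7,0.0,0,0,0,-7]

```text
t: 15.95
tcp_pos: [0.4333, 0.3198, 0.1407]
tcp_rot: [0.053, 0.036, 0.998, -0.003]
force: [1.2, 0.8, -2.2]
width: 0.0337
```

```bash
python3 fg.py -.001 -.1 .125 180;python3 -c "
from h import *
s,M=tool();print(M[:,2])
snap('scene','h18',(340,90,460,190),6.4)"
```

```text
t 15.95 pos [0.4333 0.3198 0.1407] yaw 175.90 w 0.0337 F [ 1.2  0.8 -2.2]
delta final-axes [-138.6 -275.7   15.7] now-axes [-196.8 -235.3   37.2] mm; turn -13.60 tilt 6.063 q7 0.02
world 0.6155 0.0707
[ 0.10516241 -0.00984561 -0.99440632]
```

Call:
move_arm:
  rows: [0.0,0,-0.01,0,-6.8,0.0,-0.01,-0.03,0.003,-6.8,0.0,-0.017,-0.035,0.003,0,0.0,-0.017,-0.035,0.003,0,0.0,-0.017,-0.035,0.003,0]

```text
t: 16.42
tcp_pos: [0.5082, 0.1896, 0.1362]
tcp_rot: [0.051, -0.092, 0.994, -0.006]
force: [1.9, 0.6, -3.2]
width: 0.0336
```

```bash
python3 fg.py -.001 -.1 .125 180
```

```text
t 16.42 pos [0.5082 0.1896 0.1362] yaw -169.34 w 0.0336 F [ 1.9  0.6 -3.2]
delta final-axes [ -86.2 -134.9   11.2] now-axes [ -81.9 -136.2   22.5] mm; turn 1.16 tilt 5.866 q7 0.53
world 0.6155 0.0707
```

Call:
move_arm:
  rows: [0.0,-0.021,-0.034,0.002,1.1,0.0,-0.021,-0.034,0.002,0,0.0,-0.021,-0.034,0.002,0,0.0,-0.012,-0.018,0.002,0,0.0,0,0,0,0]

```text
t: 16.83
tcp_pos: [0.6086, 0.064, 0.1319]
tcp_rot: [0.047, -0.067, 0.997, -0.009]
force: [-0.4, -0.5, -1.6]
width: 0.0333
```

```bash
python3 fg.py -.001 -.1 .11 180;python3 -c "
from h import *
s,M=tool();print(M[:,2])
snap('scene','h19',(215,110,335,210),6.4)"
```

```text
t 16.83 pos [0.6086 0.064  0.1319] yaw -172.22 w 0.0333 F [-0.4 -0.5 -1.6]
delta final-axes [-7.9  5.5 21.9] now-axes [-5.7  6.2 22.4] mm; turn -1.72 tilt 5.540 q7 0.79
world 0.6155 0.0707
[ 0.09586357 -0.01138984 -0.99532932]
```

```bash
python3 fg.py -.0035 -.1 .108 180
```

```text
t 16.88 pos [0.6072 0.0653 0.1316] yaw -172.16 w 0.0338 F [ 0.8 -1.3 -3.2]
delta final-axes [-6.6  3.9 23.6] now-axes [-4.3  4.7 24. ] mm; turn -1.66 tilt 5.469 q7 0.79
world 0.6131 0.0703
```

Call:
move_arm:
  rows: [0.0,-0.003,0.006,0.01,-1.7,0.0,0,0,0.004,0]

```text
t: 17.05
tcp_pos: [0.6098, 0.0725, 0.1165]
tcp_rot: [0.046, -0.082, 0.996, -0.009]
force: [-0.3, 1.1, -2.5]
width: 0.0339
```

```bash
python3 fg.py -.0035 -.1 .108 180
```

```text
t 17.05 pos [0.6098 0.0725 0.1165] yaw -170.50 w 0.0339 F [-0.3  1.1 -2.5]
delta final-axes [-2.9 -2.7  8.5] now-axes [-2.1 -2.5  8.8] mm; turn -0.00 tilt 5.406 q7 0.79
world 0.6131 0.0703
```

Call:
move_arm:
  rows: [0.0,-0.002,-0.002,0.007,0,0.0,0,0,0,0]

```text
t: 17.22
tcp_pos: [0.6103, 0.0738, 0.1073]
tcp_rot: [0.045, -0.085, 0.995, -0.008]
force: [-0.0, -0.8, -3.0]
width: 0.0338
```

```bash
python3 fg.py -.0035 -.1 .108 180;python3 -c "
from h import *
s,M=tool();print(M[:,2])
snap('scene','h20',(225,130,325,210),8)"
```

```text
t 17.22 pos [0.6103 0.0738 0.1073] yaw -170.21 w 0.0338 F [-0.  -0.8 -3. ]
delta final-axes [-2.1 -3.9 -0.7] now-axes [-2.2 -4.  -0.5] mm; turn 0.29 tilt 5.237 q7 0.79
world 0.6131 0.0703
[ 0.09081398 -0.00925187 -0.9958249 ]
```

Run:
```python
from h import *
a=np.radians(9.5)
def F(x,y,z): return [.600+x*np.cos(a)-y*np.sin(a),.1695+x*np.sin(a)+y*np.cos(a),z]
s,M=tool(); dz=s["tcp_pos"][2]-.1073
for nm,p in [("bridge top out -y",(.020,-.125,.1013)),("bridge top out +y",(.020,-.075,.1013)),("br top in +y",(-.022,-.075,.1013)),("tang top out",(.009,-.1,.1253)),("tang top in",(-.011,-.1,.1253)),("wall out",(.01,-.1,.066)),("leg bot out",(.02,-.1,.0673))]:
    print(nm,((proj("scene",F(*p))[0]-[225,130]+.5)*8).round())
d=s["tcp_pos"][:2]-np.array([.6,.1695]); print("tcp fence",d@np.array([[np.cos(a),-np.sin(a)],[np.sin(a),np.cos(a)]]))
```

```text
bridge top out -y [363. 446.]
bridge top out +y [529. 456.]
br top in +y [534. 339.]
tang top out [451. 378.]
tang top in [454. 321.]
wall out [443. 482.]
leg bot out [442. 508.]
tcp fence [-0.00575183 -0.09497526]
```

Call:
move_arm:
  rows: [0.0,-0.003,-0.003,0.002,0,0.0,-0.001,0,0.006,0]

```text
t: 17.43
tcp_pos: [0.615, 0.075, 0.1012]
tcp_rot: [0.046, -0.087, 0.995, -0.008]
force: [0.2, 0.1, -2.6]
width: 0.034
```

```bash
python3 fg.py -.0035 -.1 .082 180;python3 -c "
from h import *
snap('scene','h21',(225,130,325,210),8)"
```

```text
t 17.43 pos [0.615  0.075  0.1012] yaw -169.92 w 0.0340 F [ 0.2  0.1 -2.6]
delta final-axes [ 2.7 -4.3 19.2] now-axes [ 4.5 -3.8 19. ] mm; turn 0.58 tilt 5.321 q7 0.79
world 0.6131 0.0703
```

Call:
move_arm:
  rows: [0.0,0.002,0,0.008,0,0.0,0.001,0,0.01,0]

```text
t: 17.65
tcp_pos: [0.6143, 0.0757, 0.083]
tcp_rot: [0.047, -0.087, 0.995, -0.007]
force: [-3.2, -0.8, 2.3]
width: 0.0338
```

```bash
python3 fg.py -.0035 -.1 .082 180
```

```text
t 17.65 pos [0.6143 0.0757 0.083 ] yaw -169.91 w 0.0338 F [-3.2 -0.8  2.3]
delta final-axes [ 2.1 -5.1  1. ] now-axes [ 2.3 -5.1  0.9] mm; turn 0.59 tilt 5.420 q7 0.78
world 0.6131 0.0703
```

Call:
move_arm:
  rows: [0.0,0,0,0.007,0,0.0,0,0,0.007,0]

```text
t: 17.82
tcp_pos: [0.617, 0.0751, 0.0766]
tcp_rot: [0.049, -0.087, 0.995, -0.011]
force: [-31.2, -14.4, 77.4]
width: 0.0344
```

```bash
python3 fg.py -.0035 -.1 .082 180;python3 -c "
from h import *
snap('scene','h22',(225,130,325,210),8)"
```

```text
t 17.82 pos [0.617  0.0751 0.0766] yaw -169.95 w 0.0344 F [-31.2 -14.4  77.4]
delta final-axes [ 4.6 -4.  -5.4] now-axes [ 4.1 -4.2 -5.7] mm; turn 0.55 tilt 5.718 q7 0.77
world 0.6131 0.0703
```

Call:
move_arm:
  rows: [0.045,0,0,-0.004,0,0.045,0,0,0,0,0.045,0,0,-0.02,0,0.045,0,0,-0.04,0,0.045,0.03,0,-0.02,0]

```text
t: 18.28
tcp_pos: [0.5817, 0.0709, 0.1573]
tcp_rot: [0.05, -0.086, 0.995, -0.011]
force: [0.5, 0.1, 1.8]
width: 0.045
```

```bash
python3 fg.py -.0035 -.1 .082 180;python3 -c "
from h import *
s,M=tool();print(M[:,2])
snap('scene','h23',(215,110,335,210),6.4);snap('top','h24',(185,170,325,280),5.6)"
```

```text
t 18.28 pos [0.5817 0.0709 0.1573] yaw -170.05 w 0.0450 F [0.5 0.1 1.8]
delta final-axes [-30.8  -5.8  75.3] now-axes [-23.3  -3.7  78.1] mm; turn 0.45 tilt 5.826 q7 0.80
world 0.6131 0.0703
[ 0.10070626 -0.01267645 -0.99483544]
```

```bash
python3 fg.py -.155 -.07 .07 180
```

```text
t 18.38 pos [0.5745 0.0695 0.1551] yaw -169.82 w 0.0451 F [-0.  -0.6 -0.3]
delta final-axes [113.4  24.4  85.1] now-axes [120.3  28.3  73.7] mm; turn 0.68 tilt 5.505 q7 0.80
world 0.4587 0.0749
```

Call:
move_arm:
  rows: [0.0,0.035,0.007,0,0.6,0.0,0.036,0.007,0,0,0.0,0.033,0.007,0.01,0,0.0,0.015,0.004,0.03,0,0.0,0,0,0.03,0]

```text
t: 18.8
tcp_pos: [0.4608, 0.0731, 0.0732]
tcp_rot: [0.052, -0.08, 0.995, -0.011]
force: [1.1, -0.9, -0.6]
width: 0.0162
```

```bash
python3 fg.py -.14 -.07 .035 180
```

```text
t 18.80 pos [0.4608 0.0731 0.0732] yaw -170.78 w 0.0162 F [ 1.1 -0.9 -0.6]
delta final-axes [-13.2   2.1  38.2] now-axes [-9.3  3.4 39.3] mm; turn -0.28 tilt 6.078 q7 0.55
world 0.4735 0.0774
```

Call:
move_arm:
  rows: [0.0,0.002,0.003,0.024,0,0.0,0,0,0.012,0,0.0,-0.006,0,0,0,0.0,-0.008,0,0,0]

```text
t: 19.13
tcp_pos: [0.4695, 0.0751, 0.0291]
tcp_rot: [0.046, -0.081, 0.996, -0.011]
force: [0.7, 0.5, 0.1]
width: 0.0002
```

```bash
python3 fg.py -.13 -.07 .035 180;python3 -c "
from h import *
s,M=tool();print(M[:,2])"
```

```text
t 19.13 pos [0.4695 0.0751 0.0291] yaw -170.64 w 0.0002 F [0.7 0.5 0.1]
delta final-axes [-14.3   1.5  -5.9] now-axes [-14.8   1.4  -4.6] mm; turn -0.14 tilt 5.452 q7 0.50
world 0.4833 0.079
[ 0.09383833 -0.01485647 -0.9954766 ]
```

Call:
move_arm:
  rows: [0.0,-0.01,0,-0.003,0,0.0,-0.008,0,0,0,0.0,-0.008,0,0,0,0.0,-0.007,0,0,0]

```text
t: 19.47
tcp_pos: [0.4843, 0.078, 0.0334]
tcp_rot: [0.027, -0.081, 0.996, -0.016]
force: [-21.8, -5.4, 17.3]
width: 0.0003
```

```bash
python3 fg.py -.13 -.07 .035 180;python3 -c "
from h import *
s,M=tool();print(M[:,2])"
```

```text
t 19.47 pos [0.4843 0.078  0.0334] yaw -170.69 w 0.0003 F [-21.8  -5.4  17.3]
delta final-axes [ 0.8  1.1 -1.6] now-axes [ 0.7  1.1 -1.7] mm; turn -0.19 tilt 3.629 q7 0.56
world 0.4833 0.079
[ 0.05714318 -0.02721789 -0.99799491]
```

Call:
move_arm:
  rows: [0.0,-0.006,0,0,0,0.0,-0.006,0,0,0,0.0,-0.006,0,0,0,0.0,-0.006,0,0,0]

```text
t: 19.8
tcp_pos: [0.484, 0.0779, 0.034]
tcp_rot: [0.004, -0.082, 0.996, -0.023]
force: [-19.0, -3.5, 13.1]
width: 0.0005
```

```bash
python3 fg.py -.13 -.07 .035 180;python3 -c "
from h import *
s,M=tool();print(M[:,2])"
```

```text
t 19.80 pos [0.484  0.0779 0.034 ] yaw -170.58 w 0.0005 F [-19.   -3.5  13.1]
delta final-axes [ 0.5  1.2 -1. ] now-axes [ 0.5  1.2 -1.1] mm; turn -0.08 tilt 2.693 q7 0.60
world 0.4833 0.079
[ 0.01229723 -0.0453555  -0.99889522]
```

Call:
move_arm:
  rows: [0.0,-0.006,0,0,0,0.0,-0.006,0,0,0,0.0,-0.006,0,0,0,0.0,0.01,0,-0.01,0,0.06,0.01,-0.01,-0.035,5]

```text
t: 20.22
tcp_pos: [0.4648, 0.0684, 0.0789]
tcp_rot: [-0.017, -0.04, 0.999, -0.028]
force: [0.9, -1.0, 2.0]
width: 0.0036
```

Call:
move_arm:
  rows: [0.06,0,-0.01,-0.04,7,0.06,0,-0.01,-0.035,7,0.06,0,-0.02,0,7,0.06,0,-0.02,0,7,0.06,0,-0.02,0,7]

```text
t: 20.63
tcp_pos: [0.4598, 0.0019, 0.1745]
tcp_rot: [0.0, 0.269, 0.963, -0.024]
force: [0.7, -0.7, -0.3]
width: 0.0358
```

```bash
python3 goto.py .5755 .3414 .12 148.3;python3 -c "
from h import *
s,M=tool();print(M[:,2])"
```

```text
t 20.63 pos [0.4598 0.0019 0.1745] yaw 148.81 w 0.0358 F [ 0.7 -0.7 -0.3]
delta final-axes [ 79.9 349.6  54.5] now-axes [ 77.6 352.4  37.3] mm; turn 0.51 tilt 2.743 q7 0.30
[-0.01230799 -0.04625087 -0.99885403]
```

Call:
move_arm:
  rows: [0.05,0.008,0.038,0.002,0,0.05,0.009,0.04,0.002,0,0.05,0.009,0.04,0.002,0,0.05,0.009,0.04,0.002,0,0.05,0.009,0.04,0.002,0]

```text
t: 21.05
tcp_pos: [0.5452, 0.1607, 0.1603]
tcp_rot: [0.006, 0.306, 0.952, -0.027]
force: [1.4, -0.8, 1.5]
width: 0.0494
```

```bash
python3 goto.py .5755 .3414 .1 148.3
```

```text
t 21.05 pos [0.5452 0.1607 0.1603] yaw 144.44 w 0.0494 F [ 1.4 -0.8  1.5]
delta final-axes [ 69.2 169.6  60.3] now-axes [ 82.1 167.2  50.2] mm; turn -3.86 tilt 3.157 q7 -0.02
```

Call:
move_arm:
  rows: [0.05,0.018,0.036,0.003,-3.8,0.05,0.018,0.036,0.006,0,0.05,0.018,0.036,0.01,0,0.05,0.015,0.028,0.012,0,0.05,0,0,0.01,0]

```text
t: 21.47
tcp_pos: [0.5703, 0.3292, 0.1208]
tcp_rot: [0.008, 0.273, 0.962, -0.015]
force: [-1.0, 1.1, 0.5]
width: 0.0502
```

```bash
python3 goto.py .5755 .3414 .075 148.3;python3 -c "
from h import *
s,M=tool();print(M[:,2])
snap('scene','h25',(345,140,445,220),8)"
```

```text
t 21.47 pos [0.5703 0.3292 0.1208] yaw 148.35 w 0.0502 F [-1.   1.1  0.5]
delta final-axes [ 1.9 13.1 45.8] now-axes [ 3.  14.2 45.4] mm; turn 0.05 tilt 1.950 q7 -0.15
[ 0.00615454 -0.03346957 -0.99942079]
```

Call:
move_arm:
  rows: [0.05,0.003,0.012,0.016,0,0.05,0,0.002,0.022,0,0.05,0,0,0.008,0]

```text
t: 21.77
tcp_pos: [0.5792, 0.3398, 0.0758]
tcp_rot: [0.009, 0.274, 0.962, -0.014]
force: [0.5, -0.7, 0.0]
width: 0.0502
```

```bash
python3 goto.py .5755 .3414 .041 148.3;python3 -c "
from h import *
snap('scene','h26',(345,140,445,220),8)"
```

```text
t 21.77 pos [0.5792 0.3398 0.0758] yaw 148.24 w 0.0502 F [ 0.5 -0.7  0. ]
delta final-axes [ 4.  -0.6 34.8] now-axes [ 4.9  0.2 34.7] mm; turn -0.06 tilt 1.929 q7 -0.17
```

Call:
move_arm:
  rows: [0.05,0.004,0,0.014,0,0.05,0.001,0,0.014,0,0.05,0,0,0.003,0,0.0,0,0,0.001,0,0.0,0,0,0.001,0]

```text
t: 22.23
tcp_pos: [0.5779, 0.3381, 0.043]
tcp_rot: [0.009, 0.277, 0.961, -0.014]
force: [-0.2, -1.0, -0.0]
width: 0.0411
```

Call:
move_arm:
  rows: [0.0,0,0,0.001,0,0.0,0,0,0.001,0]

```text
t: 22.4
tcp_pos: [0.5788, 0.3383, 0.0424]
tcp_rot: [0.01, 0.277, 0.961, -0.013]
force: [-2.6, -1.3, 6.1]
width: 0.0339
```

```bash
python3 goto.py .5755 .3414 .041 148.3;python3 -c "
from h import *
snap('scene','h27',(345,140,445,220),8)"
```

```text
t 22.40 pos [0.5788 0.3383 0.0424] yaw 147.84 w 0.0339 F [-2.6 -1.3  6.1]
delta final-axes [4.5 0.9 1.4] now-axes [4.5 0.9 1.3] mm; turn -0.46 tilt 1.856 q7 -0.20
```

Call:
move_arm:
  rows: [0.0,0,0,-0.03,0,0.0,0,0,-0.036,0,0.0,0,0,-0.03,7,0.0,0,-0.01,0,7,0.0,0,-0.01,0,7]

```text
t: 22.87
tcp_pos: [0.5624, 0.3258, 0.1394]
tcp_rot: [0.01, 0.451, 0.892, -0.013]
force: [-0.3, -1.2, -3.8]
width: 0.0339
```

Call:
move_arm:
  rows: [0.0,0,-0.02,0,7,0.0,0,-0.02,0,7,0.0,0,-0.02,0,7,0.0,-0.02,-0.01,0,5,0.0,-0.03,0,0,0]

```text
t: 23.28
tcp_pos: [0.5046, 0.2498, 0.1435]
tcp_rot: [0.012, 0.643, 0.766, -0.007]
force: [-0.0, 0.5, -1.6]
width: 0.0336
```

```bash
python3 fg.py -.06 -.0055 .13 90;python3 -c "
from h import *
s,M=tool();print(M[:,2])"
```

```text
t 23.28 pos [0.5046 0.2498 0.1435] yaw 99.92 w 0.0336 F [-0.   0.5 -1.6]
delta final-axes [-100.4   20.9   13.5] now-axes [-100.2   20.1   16.3] mm; turn 0.42 tilt 1.572 q7 -0.88
world 0.5417 0.1542
[ 0.00817108 -0.02617929 -0.99962387]
```

Call:
move_arm:
  rows: [0.0,-0.032,0.007,0.002,0.4,0.0,-0.032,0.007,0.002,0,0.0,-0.02,0.005,0.001,0,0.0,-0.006,0,0,0,0.0,0,0,0,0]

```text
t: 23.7
tcp_pos: [0.5376, 0.1532, 0.1406]
tcp_rot: [0.014, 0.647, 0.762, -0.011]
force: [-0.3, 0.8, -1.6]
width: 0.0339
```

```bash
python3 fg.py -.06 -.0055 .115 90;python3 -c "
from h import *
snap('scene','h28',(215,110,335,210),6.4)"
```

```text
t 23.70 pos [0.5376 0.1532 0.1406] yaw 99.35 w 0.0339 F [-0.3  0.8 -1.6]
delta final-axes [ 0.3  4.2 25.6] now-axes [ 1.2  4.2 25.6] mm; turn -0.15 tilt 2.026 q7 -0.72
world 0.5417 0.1542
```

Call:
move_arm:
  rows: [0.0,0.001,0.003,0.015,0,0.0,0,0.001,0.011,0,0.0,0,0,0.002,0]

```text
t: 24.0
tcp_pos: [0.541, 0.1594, 0.1113]
tcp_rot: [0.014, 0.645, 0.764, -0.009]
force: [-0.6, 0.1, -2.7]
width: 0.0341
```

```bash
python3 fg.py -.06 -.0055 .112 90;python3 -c "
from h import *
snap('scene','h29',(270,90,370,190),6);snap('top','h30',(160,170,280,270),6)"
```

```text
t 24.00 pos [0.541  0.1594 0.1113] yaw 99.64 w 0.0341 F [-0.6  0.1 -2.7]
delta final-axes [-5.3 -0.1 -0.7] now-axes [-5.3 -0.1 -0.5] mm; turn 0.14 tilt 1.870 q7 -0.75
world 0.5417 0.1542
```

Call:
move_arm:
  rows: [0.0,-0.005,0,0.0,0,0.0,0,0,0.003,0]

```text
t: 24.27
tcp_pos: [0.5412, 0.1567, 0.1094]
tcp_rot: [0.013, 0.643, 0.765, -0.008]
force: [0.6, -1.2, -2.7]
width: 0.0339
```

```bash
python3 fg.py -.06 -.0055 .108 90
```

```text
t 24.27 pos [0.5412 0.1567 0.1094] yaw 99.89 w 0.0339 F [ 0.6 -1.2 -2.7]
delta final-axes [-2.6  0.1  1.4] now-axes [-2.6  0.1  1.4] mm; turn 0.39 tilt 1.802 q7 -0.74
world 0.5417 0.1542
```

Call:
move_arm:
  rows: [0.0,-0.003,0,0.003,0.3,0.0,0,0,0.005,0]

```text
t: 24.43
tcp_pos: [0.5423, 0.1542, 0.1017]
tcp_rot: [0.014, 0.645, 0.764, -0.008]
force: [0.7, -0.4, -2.8]
width: 0.0341
```

```bash
python3 fg.py -.06 -.0055 .1 90
```

```text
t 24.43 pos [0.5423 0.1542 0.1017] yaw 99.62 w 0.0341 F [ 0.7 -0.4 -2.8]
delta final-axes [ 0.1 -0.5  1.7] now-axes [ 0.1 -0.6  1.7] mm; turn 0.12 tilt 1.793 q7 -0.75
world 0.5417 0.1542
```

Call:
move_arm:
  rows: [0.0,0,0,0.009,0,0.0,0,0,0.008,0]

```text
t: 24.6
tcp_pos: [0.5439, 0.1553, 0.0854]
tcp_rot: [0.014, 0.645, 0.764, -0.005]
force: [-1.1, -0.3, 5.9]
width: 0.0341
```

```bash
python3 fg.py -.06 -.0055 .0844 90
```

```text
t 24.60 pos [0.5439 0.1553 0.0854] yaw 99.60 w 0.0341 F [-1.1 -0.3  5.9]
delta final-axes [-0.7 -2.4  1. ] now-axes [-0.7 -2.4  1. ] mm; turn 0.10 tilt 1.750 q7 -0.77
world 0.5417 0.1542
```

Call:
move_arm:
  rows: [0.0,0,0,0.004,0,0.0,0,0,0.005,0]

```text
t: 24.77
tcp_pos: [0.5452, 0.1559, 0.081]
tcp_rot: [0.017, 0.645, 0.764, -0.006]
force: [-18.0, -6.7, 46.9]
width: 0.0336
```

```bash
python3 fg.py -.06 -.0055 .0844 90
```

```text
t 24.77 pos [0.5452 0.1559 0.081 ] yaw 99.57 w 0.0336 F [-18.   -6.7  46.9]
delta final-axes [-1.1 -3.7 -3.4] now-axes [-1.2 -3.6 -3.4] mm; turn 0.07 tilt 2.017 q7 -0.78
world 0.5417 0.1542
```

Call:
move_arm:
  rows: [0.045,0,0,-0.003,0,0.045,0,0,0,0,0.045,0,0,-0.02,0,0.045,0,0,-0.04,0,0.045,0,0,-0.04,0]

```text
t: 25.18
tcp_pos: [0.5389, 0.1557, 0.1777]
tcp_rot: [0.013, 0.645, 0.764, -0.012]
force: [0.4, -0.3, 1.4]
width: 0.0449
```

Call:
move_arm:
  rows: [0.045,-0.03,-0.02,0,0,0.045,-0.035,-0.02,0,0,0.045,-0.035,-0.02,0,0,0.045,-0.035,-0.02,0,0,0.045,-0.03,0,0,0]

```text
t: 25.6
tcp_pos: [0.491, -0.0137, 0.1888]
tcp_rot: [0.016, 0.639, 0.769, -0.004]
force: [0.3, -0.5, -0.5]
width: 0.0449
```

```bash
python3 -c "
from h import *
s,M=tool();print(s['tcp_pos'],M[:,2])
snap('scene','h31',(215,110,335,210),6.4);snap('top','h32',(180,170,300,270),6.4)"
```

```text
[ 0.49102482 -0.01368008  0.18878304] [ 0.02022724 -0.02727984 -0.99942317]
```

Run:
```python
from red import *
a=np.radians(9.5);Rm=np.array([[np.cos(a),-np.sin(a)],[np.sin(a),np.cos(a)]]);O=np.array([.600,.1695])
for n,f,lo in(("scene","h31",150),("top","h32",190)):
    im=cv2.imread(f"pics/{f}_raw.png")
    for o in tang(im,n,[(0,lo,150 if n=="scene" else 90),(172,lo,150 if n=="scene" else 90)],[(8,255,255),(180,255,255)],10,.100,0):
        print(n,o,((np.array(o[1:3])/1000-O)@Rm*1000).round(1))
im=cv2.imread("pics/h31_raw.png")
v=cv2.resize(im[140:195,235:325],None,fx=8.8,fy=8.8,interpolation=cv2.INTER_CUBIC)
for k,y in enumerate((-.169,-.127,-.085,-.043)):
  for sx in(-.0315,.0315):
    for sy in(-.0165,.0165):
      p=np.r_[O+Rm@np.array([-.070+sx,y+sy]),.04]
      q=(proj("scene",p)[0]-(235,140)+.5)*8.8; cv2.circle(v,tuple(int(t) for t in q),3,(0,255,0),-1)
cv2.imwrite("pics/p1.png",v)
```

```text
scene (array([281.8, 178.9]), 615.4, 74.0, 31.5, 19.5, -76.5) [ -0.6 -96.7]
scene (array([320.8, 162.1]), 544.3, 158.3, 32.8, 17.2, 9.6) [-56.8  -1.9]
top (array([204.1, 223.1]), 542.5, 157.9, 34.7, 19.8, 10.6) [-58.6  -2. ]
top (array([234.3, 196.6]), 614.0, 74.2, 33.2, 20.2, -80.3) [ -1.9 -96.3]
```

Run:
```python
from h import *
T=cv2.imread("pics/top0.png");S=cv2.imread("pics/scene0.png");S2=cv2.imread("pics/h31_raw.png")
print(np.abs(S[95:175,115:185].astype(int)-S2[95:175,115:185]).mean())
r=lambda im,x0,y0,x1,y1,s:cv2.resize(im[y0:y1,x0:x1],None,fx=s,fy=s,interpolation=cv2.INTER_CUBIC)
cv2.imwrite("pics/i1.png",r(T,345,195,420,275,7.5)); cv2.imwrite("pics/i2.png",r(S2,115,95,185,175,7.5))
```

```text
17.62029761904762
```

Run:
```python
from h import *
f=lambda P:np.array(P,float)/7.5+[345,195]-.43
D={"A":([(48,62),(130,60),(147,212),(65,213)],[(73,103),(145,97),(152,148),(78,157)]),
"B":([(78,418),(157,397),(208,545),(137,568)],[(112,465),(185,447),(202,490),(128,513)]),
"C":([(413,368),(492,408),(432,545),(357,505)],[(415,415),(490,440),(468,488),(400,455)])}
for k,(p,rb) in D.items():
    P=ray("top",f(p),.016)[:,:2];Q=ray("top",f(rb),.04)[:,:2]
    u=(P[0]+P[1]-P[2]-P[3])/2; v=(P[1]+P[2]-P[0]-P[3])/2
    u2=(Q[0]+Q[1]-Q[2]-Q[3])/2
    print(k,"plate c",P.mean(0).round(4),"L %.1f W %.1f"%(1e3*np.linalg.norm(u),1e3*np.linalg.norm(v)),"long ang %.1f"%np.degrees(np.arctan2(u[1],u[0])),"perp %.1f"%(np.degrees(np.arctan2(v[1],v[0]))+90),"rib c",Q.mean(0).round(4),"%.1f"%(1e3*np.linalg.norm(u2)))
f2=lambda P:np.array(P,float)/7.5+[115,95]-.43
for k,rb,pl in (("A",[(285,390),(345,415),(325,460),(262,445)],[(255,400),(378,400),(330,540),(248,522)]),("B",[(400,210),(485,212),(482,250),(402,248)],None),("C",[(135,80),(178,118),(150,142),(105,120)],None)):
    print(k,"scene rib",ray("scene",f2(rb),.04).mean(0)[:2].round(4))
```

```text
A plate c [ 0.5716 -0.2839] L 60.3 W 32.1 long ang 1.5 perp -0.8 rib c [ 0.5714 -0.2836] 20.5
B plate c [ 0.4372 -0.2906] L 59.2 W 30.3 long ang 15.6 perp 14.3 rib c [ 0.4369 -0.2888] 17.7
C plate c [ 0.4437 -0.3978] L 58.2 W 32.0 long ang -28.3 perp -30.1 rib c [ 0.4446 -0.3969] 18.3
A scene rib [ 0.5728 -0.2822]
B scene rib [ 0.4759 -0.2632]
C scene rib [ 0.4488 -0.3952]
```

```bash
python3 - <<'E'
from h import *
T=cv2.imread("pics/h32_raw.png");S=cv2.imread("pics/scene0.png")
r=lambda im,x0,y0,x1,y1,s:cv2.resize(im[y0:y1,x0:x1],None,fx=s,fy=s,interpolation=cv2.INTER_CUBIC)
cv2.imwrite("pics/i3.png",r(T,320,185,420,275,7.5)); cv2.imwrite("pics/i4.png",r(S,115,95,185,175,7.5))
E
python3 - <<'E'
from h import *
f=lambda P:np.array(P,float)/7.5+[320,185]-.43
for k,p,rb in (("B",[(192,405),(265,377),(320,517),(252,545)],[(235,445),(303,420),(315,465),(246,490)]),("A",[(237,135),(318,134),(332,286),(253,288)],[(262,178),(334,172),(338,225),(266,232)])):
    P=ray("top",f(p),.016)[:,:2];Q=ray("top",f(rb),.04)[:,:2]
    u=(P[0]+P[1]-P[2]-P[3])/2; v=(P[1]+P[2]-P[0]-P[3])/2
    print(k,"plate c",P.mean(0).round(4),"L %.1f W %.1f"%(1e3*np.linalg.norm(u),1e3*np.linalg.norm(v)),"long %.1f"%np.degrees(np.arctan2(u[1],u[0])),"perp %.1f"%(np.degrees(np.arctan2(v[1],v[0]))+90),"rib c",Q.mean(0).round(4))
for nm in("B",): pass
E
for a in ".5716 -.283 .1 1" ".4755 -.263 .1 19" ".444 -.397 .1 -29"; do python3 goto.py $a;done
```

```text
B plate c [ 0.4747 -0.265 ] L 57.2 W 29.7 long 18.0 perp 19.5 rib c [ 0.4746 -0.266 ]
A plate c [ 0.572  -0.2839] L 60.7 W 31.3 long 0.7 perp -0.7 rib c [ 0.5712 -0.2838]
t 25.70 pos [ 0.4944 -0.0181  0.1888] yaw 99.91 w 0.0449 F [ 0.6 -1.  -0.5]
delta final-axes [ 72.6 266.2  88.8] now-axes [-271.3   28.8   97.8] mm; turn 98.91 tilt 2.043 q7 -0.33
t 25.70 pos [ 0.4944 -0.0181  0.1888] yaw 99.91 w 0.0449 F [ 0.6 -1.  -0.5]
delta final-axes [-97.6 225.4  88.8] now-axes [-235.1  -62.4   95.2] mm; turn 80.91 tilt 2.043 q7 -0.33
t 25.70 pos [ 0.4944 -0.0181  0.1888] yaw 99.91 w 0.0449 F [ 0.6 -1.  -0.5]
delta final-axes [139.6 355.8  88.8] now-axes [-361.6 -116.6   98.2] mm; turn 128.91 tilt 2.043 q7 -0.33
```

Call:
move_arm:
  rows: [0.03,0,0,0,7,0.03,0,0,0.002,7,0.03,0,0,0.002,7,0.03,0,0,0.002,7,0.03,0,0,0.002,7]

```text
t: 26.12
tcp_pos: [0.4955, -0.0215, 0.1781]
tcp_rot: [0.017, 0.846, 0.532, 0.003]
force: [-0.5, -0.1, -0.2]
width: 0.0302
```

Call:
move_arm:
  rows: [0.03,0,0,0.002,7,0.03,0,0,0.002,7,0.03,0,0,0.002,7,0.03,0,0,0.002,7,0.03,0,0,0.002,7]

```text
t: 26.53
tcp_pos: [0.4965, -0.0199, 0.165]
tcp_rot: [0.015, 0.969, 0.247, 0.008]
force: [-0.8, 0.5, -0.3]
width: 0.03
```

```bash
python3 fg.py -.07 -.148 .08 0;python3 -c "
from h import *
s,M=tool();print(M[:,2])"
```

```text
t 26.53 pos [ 0.4965 -0.0199  0.165 ] yaw 28.56 w 0.0300 F [-0.8  0.5 -0.3]
delta final-axes [ 63.3 -21.7  85. ] now-axes [66.2 -2.6 85.5] mm; turn 19.06 tilt 1.912 q7 -1.44
world 0.5554 0.012
[ 0.02314721 -0.02403867 -0.99944302]
```

Call:
move_arm:
  rows: [0.03,0,0,0,7,0.03,0,0,0.01,7,0.03,0.02,-0.008,0.02,5,0.03,0.022,-0.008,0.02,0,0.03,0.01,-0.003,0.02,0]

```text
t: 26.95
tcp_pos: [0.5492, 0.007, 0.094]
tcp_rot: [0.015, 0.997, 0.073, 0.014]
force: [0.7, -0.2, -0.4]
width: 0.0301
```

```bash
python3 fg.py -.07 -.148 .05 0;python3 -c "
from h import *
s,M=tool();print(M[:,2])"
```

```text
t 26.95 pos [0.5492 0.007  0.094 ] yaw 8.40 w 0.0301 F [ 0.7 -0.2 -0.4]
delta final-axes [ 6.9 -3.9 44. ] now-axes [ 5.7 -5.5 44. ] mm; turn -1.10 tilt 2.372 q7 -1.92
world 0.5554 0.012
[ 0.02988796 -0.02863009 -0.99914315]
```

Call:
move_arm:
  rows: [0.026,0.004,-0.003,0.02,-1,0.026,0,0,0.02,0,0.026,0,0,0.006,0,0.026,0,0,0,0]

```text
t: 27.28
tcp_pos: [0.5547, 0.0142, 0.0397]
tcp_rot: [0.014, 0.996, 0.084, 0.012]
force: [-0.2, -0.1, -0.0]
width: 0.0258
```

```bash
python3 fg.py -.07 -.149 .03 0
```

```text
t 27.28 pos [0.5547 0.0142 0.0397] yaw 9.70 w 0.0258 F [-0.2 -0.1 -0. ]
delta final-axes [0.3 3.4 9.7] now-axes [0.1 3.1 9.8] mm; turn 0.20 tilt 2.077 q7 -1.97
world 0.5556 0.011
```

Call:
move_arm:
  rows: [0.026,0,0.003,0.008,0,0.026,0,0,0,0,0.0,0,0,0,0,0.0,0,0,0,0,0.0,0,0,0,0]
  grip_force: 15

```text
t: 27.7
tcp_pos: [0.5564, 0.0107, 0.0333]
tcp_rot: [0.014, 0.996, 0.084, 0.013]
force: [0.4, 0.3, 0.5]
width: 0.0106
```

Call:
move_arm:
  rows: [0.0,0,0,0,0,0.0,0,0,0,0]

```text
t: 27.87
tcp_pos: [0.5565, 0.0103, 0.0337]
tcp_rot: [0.014, 0.996, 0.084, 0.013]
force: [1.8, 0.8, -7.4]
width: 0.009
```

```bash
python3 fg.py -.07 -.148 .03 0;python3 -c "
from h import *
s,M=tool();print(M[:,2])"
```

```text
t 27.87 pos [0.5565 0.0103 0.0337] yaw 9.61 w 0.0090 F [ 1.8  0.8 -7.4]
delta final-axes [-0.8 -1.9  3.7] now-axes [-0.9 -2.   3.6] mm; turn 0.11 tilt 2.230 q7 -1.98
world 0.5554 0.012
[ 0.02912976 -0.02579272 -0.99924281]
```

```bash
sed -i 's/O=(.600,.1695)/O=(.6003,.1676)/' fg.py; python3 goto.py .572 -.2835 .1 0.3
```

```text
t 27.87 pos [0.5565 0.0103 0.0337] yaw 9.61 w 0.0090 F [ 1.8  0.8 -7.4]
delta final-axes [ 13.9 293.8 -66.3] now-axes [-32.1 294.1 -58.3] mm; turn 9.31 tilt 2.230 q7 -1.98
```

Call:
move_arm:
  rows: [0.026,0,0,0,0,0.026,0,0,0,0,0.026,0,0,-0.02,0,0.05,0,0,-0.04,0,0.05,0,0.02,-0.03,4.5]

```text
t: 28.28
tcp_pos: [0.5521, -0.003, 0.1219]
tcp_rot: [0.012, 0.999, 0.048, 0.008]
force: [1.5, 0.5, 0.7]
width: 0.0348
```

```bash
python3 goto.py .572 -.2835 .1 0.3
```

```text
t 28.28 pos [ 0.5521 -0.003   0.1219] yaw 5.49 w 0.0348 F [1.5 0.5 0.7]
delta final-axes [ 18.4 280.6  21.9] now-axes [ -7.3 280.5  28.6] mm; turn 5.19 tilt 1.633 q7 -1.91
```

Call:
move_arm:
  rows: [0.05,0,0.036,0,4.6,0.05,0.002,0.039,0,0,0.05,0.002,0.039,0,0,0.05,0.002,0.039,0,0,0.05,0.002,0.039,0,0]

```text
t: 28.7
tcp_pos: [0.5746, -0.1914, 0.1401]
tcp_rot: [0.012, 1.0, 0.013, 0.019]
force: [1.2, -0.1, -0.2]
width: 0.0501
```

```bash
python3 goto.py .572 -.2835 .07 0.3
```

```text
t 28.70 pos [ 0.5746 -0.1914  0.1401] yaw 1.49 w 0.0501 F [ 1.2 -0.1 -0.2]
delta final-axes [-3.1 92.  70.1] now-axes [-7.7 90.3 72.1] mm; turn 1.19 tilt 2.563 q7 -1.61
```

Call:
move_arm:
  rows: [0.05,-0.002,0.034,0.01,1.2,0.05,-0.002,0.03,0.02,0,0.05,-0.002,0.01,0.025,0,0.05,0,0,0.012,0,0.05,0,0,0,0]

```text
t: 29.12
tcp_pos: [0.5731, -0.2878, 0.0777]
tcp_rot: [0.018, 1.0, -0.007, 0.023]
force: [-1.0, 0.9, -0.2]
width: 0.0501
```

```bash
python3 goto.py .572 -.2835 .024 0.3;python3 -c "
from h import *
snap('scene','h33',(110,95,200,175),8)"
```

```text
t 29.12 pos [ 0.5731 -0.2878  0.0777] yaw -0.73 w 0.0501 F [-1.   0.9 -0.2]
delta final-axes [-1.  -4.3 53.7] now-axes [-3.6 -6.1 53.4] mm; turn -1.03 tilt 3.329 q7 -1.54
```

Call:
move_arm:
  rows: [0.05,-0.003,-0.006,0.018,-1,0.05,0,0,0.02,0,0.05,0,0,0.006,0]

```text
t: 29.42
tcp_pos: [0.5776, -0.2779, 0.0391]
tcp_rot: [0.018, 0.999, 0.006, 0.027]
force: [-1.1, 0.2, 0.7]
width: 0.05
```

```bash
python3 goto.py .572 -.2835 .024 0.3;python3 -c "
from h import *
snap('scene','h34',(110,95,200,175),8)"
```

```text
t 29.42 pos [ 0.5776 -0.2779  0.0391] yaw 0.71 w 0.0500 F [-1.1  0.2  0.7]
delta final-axes [-5.7  5.6 15.1] now-axes [-6.5  5.  15. ] mm; turn 0.41 tilt 3.728 q7 -1.57
```

Call:
move_arm:
  rows: [0.05,-0.006,0.005,0.008,0.4,0.05,-0.001,0,0.006,0,0.05,0,0,0.0,0]

```text
t: 29.72
tcp_pos: [0.5744, -0.2793, 0.0275]
tcp_rot: [0.018, 0.999, 0.005, 0.029]
force: [0.3, 0.6, 0.2]
width: 0.0494
```

```bash
python3 goto.py .572 -.2835 .024 0.3;python3 -c "
from h import *
s,M=tool();print(M[:,2])"
```

```text
t 29.72 pos [ 0.5744 -0.2793  0.0275] yaw 0.66 w 0.0494 F [0.3 0.6 0.2]
delta final-axes [-2.4  4.2  3.5] now-axes [-2.6  4.1  3.5] mm; turn 0.36 tilt 3.893 q7 -1.58
[ 0.05808654 -0.03516479 -0.99769203]
```

Call:
move_arm:
  rows: [0.04,-0.003,0.004,0.003,0.3,0.02,-0.001,0,0.001,0,0.02,-0.001,0,0.001,0,0.02,0,0,0.0,0]
  grip_force: 30

```text
t: 30.05
tcp_pos: [0.5703, -0.2845, 0.024]
tcp_rot: [0.018, 0.999, 0.002, 0.03]
force: [-1.2, -0.4, -0.8]
width: 0.0279
```

```bash
python3 goto.py .572 -.2835 .024 0.3;python3 -c "
from h import *
s,M=tool();print(M[:,2])
snap('scene','h35',(110,95,200,175),8)"
```

```text
t 30.05 pos [ 0.5703 -0.2845  0.024 ] yaw 0.31 w 0.0279 F [-1.2 -0.4 -0.8]
delta final-axes [ 1.7 -1.  -0. ] now-axes [ 1.7 -1.   0. ] mm; turn 0.01 tilt 4.049 q7 -1.58
[ 0.06034591 -0.03666256 -0.997504  ]
```

Call:
move_arm:
  rows: [0.0,0,0,-0.03,0,0.0,0,-0.005,-0.036,-3,0.0,0,-0.03,-0.03,-3,0.0,0,-0.038,0,-3,0.0,0,-0.038,0,0]

```text
t: 30.52
tcp_pos: [0.5497, -0.18, 0.1154]
tcp_rot: [0.022, 0.997, 0.075, 0.026]
force: [-0.5, 1.0, -2.7]
width: 0.0277
```

```bash
python3 fg.py -.0713 -.169 .1 0;python3 -c "
from h import *
s,M=tool();print(M[:,2])"
```

```text
t 30.52 pos [ 0.5497 -0.18    0.1154] yaw 8.66 w 0.0277 F [-0.5  1.  -2.7]
delta final-axes [  36.  -165.5   15.4] now-axes [  32.7 -166.6    9.1] mm; turn -0.84 tilt 3.874 q7 -1.55
world 0.5579 -0.0109
[ 0.05477069 -0.03956715 -0.99771469]
```

Call:
move_arm:
  rows: [0.0,0.008,-0.038,0,-0.8,0.0,0.008,-0.038,0,0,0.0,0.008,-0.038,0,0,0.0,0.006,-0.03,0,0,0.0,0,0,0,0]

```text
t: 30.93
tcp_pos: [0.5542, -0.0192, 0.1118]
tcp_rot: [0.021, 0.996, 0.085, 0.027]
force: [-0.6, 0.9, -2.3]
width: 0.0277
```

```bash
python3 fg.py -.0713 -.169 .075 0;python3 -c "
from h import *
s,M=tool();print(M[:,2])
snap('scene','h36',(215,110,315,200),7)"
```

```text
t 30.93 pos [ 0.5542 -0.0192  0.1118] yaw 9.83 w 0.0277 F [-0.6  0.9 -2.3]
delta final-axes [ 5.  -7.6 36.8] now-axes [ 3.2 -9.3 36.6] mm; turn 0.33 tilt 3.912 q7 -1.85
world 0.5579 -0.0109
[ 0.05770635 -0.03639588 -0.99766994]
```

Call:
move_arm:
  rows: [0.0,0.003,-0.006,0.014,0.3,0.0,0,-0.002,0.014,0,0.0,0,0,0.005,0]

```text
t: 31.23
tcp_pos: [0.5586, -0.0164, 0.0783]
tcp_rot: [0.023, 0.996, 0.082, 0.028]
force: [-0.2, -0.4, -3.3]
width: 0.0277
```

```bash
python3 fg.py -.0713 -.169 .068 0
```

```text
t 31.23 pos [ 0.5586 -0.0164  0.0783] yaw 9.50 w 0.0277 F [-0.2 -0.4 -3.3]
delta final-axes [ 0.2 -5.6 10.3] now-axes [-0.3 -6.1 10. ] mm; turn -0.00 tilt 4.127 q7 -1.91
world 0.5579 -0.0109
```

Call:
move_arm:
  rows: [0.0,0.0,-0.006,0.006,0,0.0,0,0,0.003,0]

```text
t: 31.4
tcp_pos: [0.557, -0.013, 0.0668]
tcp_rot: [0.023, 0.996, 0.081, 0.026]
force: [-0.5, 0.0, -2.3]
width: 0.0281
```

```bash
python3 fg.py -.0713 -.169 .06 0;python3 -c "
from h import *
snap('scene','h37',(225,130,305,200),9)"
```

```text
t 31.40 pos [ 0.557  -0.013   0.0668] yaw 9.32 w 0.0281 F [-0.5  0.  -2.3]
delta final-axes [ 1.2 -2.   6.8] now-axes [ 0.9 -2.3  6.7] mm; turn -0.18 tilt 4.016 q7 -1.93
world 0.5579 -0.0109
```

Call:
move_arm:
  rows: [0.0,0.001,-0.002,0.003,0,0.0,0,0,0.003,0]

```text
t: 31.62
tcp_pos: [0.5582, -0.0123, 0.0618]
tcp_rot: [0.024, 0.996, 0.08, 0.026]
force: [-14.5, 6.3, 34.6]
width: 0.0275
```

```bash
python3 fg.py -.0713 -.169 .048 0
```

```text
t 31.62 pos [ 0.5582 -0.0123  0.0618] yaw 9.21 w 0.0275 F [-14.5   6.3  34.6]
delta final-axes [-0.1 -1.5 13.8] now-axes [-0.8 -2.2 13.7] mm; turn -0.29 tilt 4.040 q7 -1.94
world 0.5579 -0.0109
```

Call:
move_arm:
  rows: [0.0,-0.001,-0.002,-0.003,-0.3,0.0,0,-0.001,0.001,0]

```text
t: 31.78
tcp_pos: [0.5577, -0.0093, 0.065]
tcp_rot: [0.024, 0.996, 0.082, 0.027]
force: [0.1, 0.0, -2.0]
width: 0.0275
```

```bash
python3 fg.py -.0713 -.169 .048 0
```

```text
t 31.78 pos [ 0.5577 -0.0093  0.065 ] yaw 9.50 w 0.0275 F [ 0.1  0.  -2. ]
delta final-axes [-0.1  1.6 17. ] now-axes [-1.   0.7 17. ] mm; turn 0.00 tilt 4.146 q7 -1.94
world 0.5579 -0.0109
```

Call:
move_arm:
  rows: [0.0,-0.0005,0.001,0.003,0,0.0,0,0,0.004,0]

```text
t: 31.95
tcp_pos: [0.5589, -0.0105, 0.0586]
tcp_rot: [0.024, 0.996, 0.082, 0.028]
force: [-0.6, 0.8, -1.9]
width: 0.0275
```

```bash
python3 fg.py -.0713 -.169 .048 0
```

```text
t 31.95 pos [ 0.5589 -0.0105  0.0586] yaw 9.49 w 0.0275 F [-0.6  0.8 -1.9]
delta final-axes [-1.1  0.2 10.6] now-axes [-1.6 -0.4 10.5] mm; turn -0.01 tilt 4.257 q7 -1.95
world 0.5579 -0.0109
```

Call:
move_arm:
  rows: [0.0,-0.001,0,0.004,0,0.0,-0.0005,0,0.004,0]

```text
t: 32.12
tcp_pos: [0.5583, -0.0107, 0.0497]
tcp_rot: [0.023, 0.996, 0.082, 0.029]
force: [-0.9, 1.7, -2.0]
width: 0.0276
```

```bash
python3 fg.py -.0713 -.169 .048 0
```

```text
t 32.12 pos [ 0.5583 -0.0107  0.0497] yaw 9.48 w 0.0276 F [-0.9  1.7 -2. ]
delta final-axes [-0.5  0.1  1.7] now-axes [-0.6  0.   1.6] mm; turn -0.02 tilt 4.267 q7 -1.96
world 0.5579 -0.0109
```

Seated nearly; press lightly, then release.

Call:
move_arm:
  rows: [0.0,0,0,0.003,0,0.036,0,0,0.0,0,0.036,0,0,0.0,0,0.036,0,0,-0.015,0,0.036,0,0,-0.03,0]

```text
t: 32.53
tcp_pos: [0.552, -0.0123, 0.0877]
tcp_rot: [0.025, 0.996, 0.081, 0.023]
force: [-0.1, -0.6, 0.2]
width: 0.0359
```

Call:
move_arm:
  rows: [0.036,0,0.0,-0.03,0,0.036,0,0.035,-0.01,0,0.036,0,0.035,0,0,0.036,0,0.035,0,0,0.036,0,0,0,0]

```text
t: 32.95
tcp_pos: [0.572, -0.1138, 0.1463]
tcp_rot: [0.026, 0.996, 0.085, 0.029]
force: [-0.2, -1.4, -1.0]
width: 0.0359
```

```bash
python3 goto.py .475 -.2645 .1 18.7; python3 -c "
from h import *
s,M=tool();print(M[:,2])
snap('scene','h38',(225,120,325,200),8);snap('scene','h39',(110,95,200,175),8)"
```

```text
t 32.95 pos [ 0.572  -0.1138  0.1463] yaw 9.90 w 0.0359 F [-0.2 -1.4 -1. ]
delta final-axes [-140.2  111.7   46.3] now-axes [-123.8  129.3   47.1] mm; turn -8.80 tilt 4.507 q7 -1.64
[ 0.06305457 -0.04689385 -0.99690776]
```

Call:
move_arm:
  rows: [0.05,-0.02,0.02,0,-4.4,0.05,-0.028,0.025,0,-4.4,0.05,-0.03,0.025,0.01,0,0.05,-0.03,0.025,0.01,0,0.05,-0.015,0.01,0.01,0]

```text
t: 33.47
tcp_pos: [0.4902, -0.233, 0.1192]
tcp_rot: [0.024, 0.983, 0.18, 0.033]
force: [-0.1, -1.2, -1.0]
width: 0.0499
```

```bash
python3 goto.py .475 -.2645 .06 18.7; python3 -c "
from h import *
s,M=tool();print(M[:,2])"
```

```text
t 33.47 pos [ 0.4902 -0.233   0.1192] yaw 20.81 w 0.0499 F [-0.1 -1.2 -1. ]
delta final-axes [-24.4  25.   59.2] now-axes [-28.6  20.6  59.1] mm; turn 2.11 tilt 4.659 q7 -1.21
[ 0.07291222 -0.03579093 -0.99669595]
```

Call:
move_arm:
  rows: [0.05,-0.015,0.012,0.015,2,0.05,-0.008,0.006,0.02,0,0.05,-0.002,0.001,0.015,0,0.05,0,0,0,0]

```text
t: 33.8
tcp_pos: [0.4713, -0.263, 0.0669]
tcp_rot: [0.023, 0.986, 0.16, 0.031]
force: [-0.6, 0.4, 0.6]
width: 0.0502
```

```bash
python3 goto.py .475 -.2645 .024 18.7; python3 -c "
from h import *
snap('scene','h40',(120,75,220,155),8)"
```

```text
t 33.80 pos [ 0.4713 -0.263   0.0669] yaw 18.52 w 0.0502 F [-0.6  0.4  0.6]
delta final-axes [ 3.   2.6 42.9] now-axes [ 0.7  0.1 43. ] mm; turn -0.18 tilt 4.436 q7 -1.24
```

Call:
move_arm:
  rows: [0.05,0.001,0,0.018,-0.2,0.05,0,0,0.018,0,0.05,0,0,0.004,0]

```text
t: 34.1
tcp_pos: [0.4805, -0.2605, 0.0316]
tcp_rot: [0.024, 0.985, 0.165, 0.034]
force: [0.1, -0.1, -0.5]
width: 0.0501
```

```bash
python3 goto.py .475 -.2645 .024 18.7; python3 -c "
from h import *
snap('scene','h41',(120,75,220,155),8)"
```

```text
t 34.10 pos [ 0.4805 -0.2605  0.0316] yaw 19.13 w 0.0501 F [ 0.1 -0.1 -0.5]
delta final-axes [-6.5  2.   7.6] now-axes [-7.   1.6  7.3] mm; turn 0.43 tilt 4.828 q7 -1.30
```

Call:
move_arm:
  rows: [0.05,-0.007,0.001,0.007,0.4,0.04,-0.001,0,0.001,0,0.02,-0.001,0,0.001,0,0.02,-0.001,0,0.001,0,0.02,0,0,0.0,0]

```text
t: 34.57
tcp_pos: [0.4756, -0.2639, 0.0252]
tcp_rot: [0.026, 0.985, 0.164, 0.037]
force: [0.2, -0.7, -0.6]
width: 0.0283
```

```bash
python3 goto.py .475 -.2645 .024 18.7; python3 -c "
from h import *
s,M=tool();print(M[:,2])"
```

```text
t 34.57 pos [ 0.4756 -0.2639  0.0252] yaw 18.98 w 0.0283 F [ 0.2 -0.7 -0.6]
delta final-axes [-0.7  0.4  1.2] now-axes [-0.8  0.3  1.2] mm; turn 0.28 tilt 5.188 q7 -1.30
[ 0.08162204 -0.03890719 -0.99590365]
```

Call:
move_arm:
  rows: [0.0,0,0,-0.03,0,0.0,0,-0.005,-0.038,4.5,0.0,0.01,-0.03,-0.038,4.5,0.0,0.015,-0.036,0,0,0.0,0.015,-0.036,0,0]

```text
t: 34.98
tcp_pos: [0.4814, -0.1602, 0.1253]
tcp_rot: [0.023, 0.997, 0.072, 0.036]
force: [0.7, -0.3, -1.9]
width: 0.0278
```

```bash
python3 fg.py -.0692 -.127 .11 0
```

```text
t 34.98 pos [ 0.4814 -0.1602  0.1253] yaw 8.33 w 0.0278 F [ 0.7 -0.3 -1.9]
delta final-axes [ 102.2 -176.6   15.3] now-axes [  97.2 -179.6   13. ] mm; turn -1.17 tilt 4.897 q7 -1.53
world 0.553 0.0309
```

Call:
move_arm:
  rows: [0.0,0.018,-0.035,-0.002,-1.1,0.0,0.02,-0.036,-0.001,0,0.0,0.02,-0.036,0,0,0.0,0.02,-0.034,0,0,0.0,0.004,-0.008,0,0]

```text
t: 35.4
tcp_pos: [0.5405, 0.0116, 0.1297]
tcp_rot: [0.023, 0.996, 0.082, 0.039]
force: [0.7, 0.9, -1.9]
width: 0.0273
```

```bash
python3 fg.py -.0692 -.127 .07 0;python3 -c "
from h import *
s,M=tool();print(M[:,2])
snap('scene','h42',(225,110,325,200),7)"
```

```text
t 35.40 pos [0.5405 0.0116 0.1297] yaw 9.48 w 0.0273 F [ 0.7  0.9 -1.9]
delta final-axes [ 15.5 -17.   59.7] now-axes [ 11.1 -20.2  59.7] mm; turn -0.02 tilt 5.188 q7 -1.91
world 0.553 0.0309
[ 0.08095584 -0.04027404 -0.99590369]
```

Call:
move_arm:
  rows: [0.0,0.009,-0.012,0.015,0,0.0,0.003,-0.006,0.02,0,0.0,0,0,0.012,0,0.0,0,0,0,0]

```text
t: 35.78
tcp_pos: [0.5527, 0.0309, 0.0818]
tcp_rot: [0.024, 0.995, 0.084, 0.038]
force: [-1.4, 0.5, -1.8]
width: 0.0276
```

```bash
python3 fg.py -.0692 -.127 .068 0
```

```text
t 35.78 pos [0.5527 0.0309 0.0818] yaw 9.78 w 0.0276 F [-1.4  0.5 -1.8]
delta final-axes [ 0.3  0.  13.8] now-axes [-0.7 -0.7 13.7] mm; turn 0.28 tilt 5.191 q7 -2.02
world 0.553 0.0309
```

Call:
move_arm:
  rows: [0.0,-0.0005,-0.0005,0.009,0.3,0.0,0,0,0.004,0]

```text
t: 35.95
tcp_pos: [0.5524, 0.029, 0.0682]
tcp_rot: [0.024, 0.996, 0.081, 0.038]
force: [-0.1, -1.5, -2.4]
width: 0.0277
```

```bash
python3 fg.py -.0692 -.127 .0492 0
```

```text
t 35.95 pos [0.5524 0.029  0.0682] yaw 9.36 w 0.0277 F [-0.1 -1.5 -2.4]
delta final-axes [ 0.9 -1.8 19. ] now-axes [-0.5 -2.9 18.9] mm; turn -0.14 tilt 5.153 q7 -2.04
world 0.553 0.0309
```

Call:
move_arm:
  rows: [0.0,0,-0.002,0.002,0,0.0,0,-0.0005,0.003,0]

```text
t: 36.12
tcp_pos: [0.5521, 0.0296, 0.0631]
tcp_rot: [0.025, 0.996, 0.079, 0.038]
force: [-10.9, 7.2, 25.3]
width: 0.028
```

```bash
python3 fg.py -.0692 -.127 .0492 0
```

```text
t 36.12 pos [0.5521 0.0296 0.0631] yaw 9.19 w 0.0280 F [-10.9   7.2  25.3]
delta final-axes [ 1.1 -1.1 13.9] now-axes [ 0.1 -1.9 13.8] mm; turn -0.31 tilt 5.141 q7 -2.05
world 0.553 0.0309
```

Call:
move_arm:
  rows: [0.0,0.001,-0.0015,-0.002,-0.3,0.0,0,-0.0005,0.001,0]

```text
t: 36.28
tcp_pos: [0.5532, 0.0315, 0.0649]
tcp_rot: [0.025, 0.996, 0.081, 0.038]
force: [0.5, 0.6, -2.0]
width: 0.0278
```

```bash
python3 fg.py -.0692 -.127 .0492 0
```

```text
t 36.28 pos [0.5532 0.0315 0.0649] yaw 9.45 w 0.0278 F [ 0.5  0.6 -2. ]
delta final-axes [-0.2  0.5 15.7] now-axes [-1.4 -0.3 15.6] mm; turn -0.05 tilt 5.213 q7 -2.05
world 0.553 0.0309
```

Call:
move_arm:
  rows: [0.0,-0.0005,0,0.004,0,0.0,-0.0005,0,0.003,0]

```text
t: 36.45
tcp_pos: [0.5539, 0.0314, 0.0587]
tcp_rot: [0.025, 0.996, 0.081, 0.04]
force: [-0.2, 2.1, -1.6]
width: 0.0275
```

```bash
python3 fg.py -.0692 -.127 .0492 0
```

```text
t 36.45 pos [0.5539 0.0314 0.0587] yaw 9.44 w 0.0275 F [-0.2  2.1 -1.6]
delta final-axes [-0.9  0.4  9.5] now-axes [-1.6 -0.2  9.4] mm; turn -0.06 tilt 5.342 q7 -2.06
world 0.553 0.0309
```

In the pocket; lowering on.

Call:
move_arm:
  rows: [0.0,-0.001,0,0.005,0,0.0,-0.0005,0,0.004,0,0.0,0,0,0.002,0]

```text
t: 36.7
tcp_pos: [0.5541, 0.0311, 0.0484]
tcp_rot: [0.025, 0.996, 0.081, 0.041]
force: [-13.7, -0.8, 42.2]
width: 0.0275
```

```bash
python3 fg.py -.0692 -.127 .0492 0
```

```text
t 36.70 pos [0.5541 0.0311 0.0484] yaw 9.43 w 0.0275 F [-13.7  -0.8  42.2]
delta final-axes [-1.1  0.  -0.8] now-axes [-1.1  0.1 -0.8] mm; turn -0.07 tilt 5.465 q7 -2.08
world 0.553 0.0309
```

Call:
move_arm:
  rows: [0.031,0,0,-0.002,0,0.031,0,0,0.0,0,0.031,0,0,0.0,0,0.031,0,0,-0.015,0,0.031,0,0,-0.03,0]

```text
t: 37.12
tcp_pos: [0.5465, 0.0317, 0.0918]
tcp_rot: [0.026, 0.996, 0.081, 0.036]
force: [0.4, 0.1, 0.1]
width: 0.0311
```

Call:
move_arm:
  rows: [0.031,-0.02,0.0,-0.03,0,0.031,-0.035,0,-0.01,0,0.031,-0.035,0.0,0,0,0.031,-0.01,0.0,0,0,0.031,0,0,0,0]

```text
t: 37.53
tcp_pos: [0.4471, 0.017, 0.1335]
tcp_rot: [0.027, 0.995, 0.081, 0.042]
force: [-0.0, -0.2, 0.9]
width: 0.0308
```

```bash
python3 goto.py .444 -.397 .1 61; python3 -c "
from h import *
s,M=tool();print(M[:,2])
snap('scene','h43',(225,120,325,200),8);snap('scene','h44',(110,75,200,155),8)"
```

```text
t 37.53 pos [0.4471 0.017  0.1335] yaw 9.42 w 0.0308 F [-0.  -0.2  0.9]
delta final-axes [-363.6  198.    33.5] now-axes [-73.2 405.5  52.6] mm; turn -51.58 tilt 5.718 q7 -1.90
[ 0.08768855 -0.0473039  -0.99502415]
```

```bash
python3 fg.py -.145 -.1 .035 0
```

```text
t 37.63 pos [0.4495 0.0176 0.1336] yaw 9.40 w 0.0312 F [1.  0.9 0.2]
delta final-axes [ 28.5 -23.1  98.6] now-axes [ 20.4 -29.1  99. ] mm; turn -0.10 tilt 5.746 q7 -1.91
world 0.4738 0.045
```

Call:
move_arm:
  rows: [0.0,0.005,-0.015,0.03,0,0.0,0.004,-0.008,0.035,0,0.0,0.002,-0.002,0.025,0,0.0,0,0,0.005,0]

```text
t: 37.97
tcp_pos: [0.4777, 0.0392, 0.039]
tcp_rot: [0.027, 0.995, 0.077, 0.05]
force: [-0.5, -0.4, 0.1]
width: 0.0091
```

```bash
python3 fg.py -.13 -.1 .035 0
```

```text
t 37.97 pos [0.4777 0.0392 0.039 ] yaw 9.00 w 0.0091 F [-0.5 -0.4  0.1]
delta final-axes [12.1 -6.4  4. ] now-axes [11.6 -6.8  4.7] mm; turn -0.50 tilt 6.505 q7 -2.21
world 0.4886 0.0475
```

Call:
move_arm:
  rows: [0.0,0.008,-0.003,0.005,-0.5,0.0,0.008,0,0,0,0.0,0.007,0,0,0,0.0,0.007,0,0,0]

```text
t: 38.3
tcp_pos: [0.4898, 0.0444, 0.0295]
tcp_rot: [0.032, 0.996, 0.082, 0.029]
force: [-18.9, -1.3, 14.2]
width: 0.0002
```

```bash
python3 fg.py -.13 -.1 .035 0; python3 -c "
from h import *
s,M=tool();print(M[:,2])"
```

```text
t 38.30 pos [0.4898 0.0444 0.0295] yaw 9.48 w 0.0002 F [-18.9  -1.3  14.2]
delta final-axes [-0.7 -3.3 -5.5] now-axes [-0.4 -2.9 -5.7] mm; turn -0.02 tilt 4.916 q7 -2.20
world 0.4886 0.0475
[ 0.06308106 -0.05799257 -0.99632206]
```

Call:
move_arm:
  rows: [0.0,0.007,0,-0.001,0,0.0,0.007,0,0,0,0.0,0.007,0,0,0,0.0,0.007,0,0,0]

```text
t: 38.63
tcp_pos: [0.4895, 0.0438, 0.0278]
tcp_rot: [0.039, 0.996, 0.081, 0.001]
force: [-18.7, -0.1, 14.4]
width: 0.0008
```

Call:
move_arm:
  rows: [0.0,0.007,0,0,0,0.0,0.007,0,0,0,0.0,0.007,0,0,0]

```text
t: 38.88
tcp_pos: [0.489, 0.0434, 0.0263]
tcp_rot: [0.044, 0.995, 0.081, -0.021]
force: [-18.9, -0.9, 16.9]
width: 0.0006
```

```bash
python3 fg.py -.13 -.1 .035 0; python3 -c "
from h import *
s,M=tool();print(M[:,2])"
```

```text
t 38.88 pos [0.489  0.0434 0.0263] yaw 9.23 w 0.0006 F [-18.9  -0.9  16.9]
delta final-axes [ 0.2 -4.2 -8.7] now-axes [-0.2 -3.4 -9. ] mm; turn -0.27 tilt 5.603 q7 -2.15
world 0.4886 0.0475
[-0.03423779 -0.09143201 -0.99522257]
```

Call:
move_arm:
  rows: [0.0,-0.012,0,0,0,0.0,-0.015,-0.015,-0.03,0,0.0,0,-0.035,-0.04,0,0.0,0,-0.035,-0.015,0,0.0,0.0,-0.035,0,0]

```text
t: 39.3
tcp_pos: [0.4485, 0.1551, 0.102]
tcp_rot: [0.045, 0.996, 0.073, -0.026]
force: [0.3, -0.0, -0.3]
width: 0.0002
```

Call:
move_arm:
  rows: [0.0,0.0,-0.02,-0.01,-7,0.0,0,0,0,-7,0.0,0,0,0,-7,0.0,0,0,0,-7,0.0,0.0,0,0,-7]

```text
t: 39.72
tcp_pos: [0.4507, 0.1931, 0.1206]
tcp_rot: [0.031, 0.926, 0.376, -0.03]
force: [0.0, -0.0, -0.7]
width: 0.0003
```

```bash
python3 fg.py -.112 .045 .1 51.5; python3 -c "
from h import *
s,M=tool();print(M[:,2])"
```

```text
t 39.72 pos [0.4507 0.1931 0.1206] yaw 44.17 w 0.0003 F [ 0.  -0.  -0.7]
delta final-axes [15.7 27.6 20.6] now-axes [24.5 21.2 19.4] mm; turn -16.83 tilt 4.938 q7 -1.77
world 0.4824 0.1935
[-0.03277986 -0.07959322 -0.99628831]
```

Call:
move_arm:
  rows: [0.0,0.01,0.01,0.0,-7,0.0,0.008,0.008,0.02,-7,0.0,0.005,0.01,0.03,-3,0.0,0,0,0.025,0,0.0,0.0,0,0,0]

```text
t: 40.13
tcp_pos: [0.4953, 0.1913, 0.0503]
tcp_rot: [0.025, 0.858, 0.513, -0.028]
force: [-0.8, -1.6, -0.4]
width: 0.0006
```

```bash
python3 fg.py -.112 .025 .04 51.5; python3 -c "
from h import *
s,M=tool();print(M[:,2])
snap('scene','h45',(255,100,355,190),7)"
```

```text
t 40.13 pos [0.4953 0.1913 0.0503] yaw 61.74 w 0.0006 F [-0.8 -1.6 -0.4]
delta final-axes [-20.    0.1  10.3] now-axes [-19.2  -0.3  11.7] mm; turn 0.74 tilt 4.311 q7 -1.55
world 0.4857 0.1738
[-0.02279716 -0.07162408 -0.99717114]
```

Call:
move_arm:
  rows: [0.0,0.01,0,-0.03,0,0.0,0.005,0,-0.03,0,0.0,0.02,0.028,-0.01,0,0.0,0.022,0.028,0,0,0.0,0.01,0.012,0,0]

```text
t: 40.6
tcp_pos: [0.5896, 0.2276, 0.1311]
tcp_rot: [0.023, 0.857, 0.514, -0.027]
force: [0.4, -0.3, -0.3]
width: 0.0006
```

```bash
python3 fg.py -.015 .045 .1 51.5; python3 -c "
from h import *
s,M=tool();print(M[:,2])"
```

```text
t 40.60 pos [0.5896 0.2276 0.1311] yaw 61.92 w 0.0006 F [ 0.4 -0.3 -0.3]
delta final-axes [-21.4  -1.4  31.1] now-axes [-19.1  -2.1  32.5] mm; turn 0.92 tilt 4.071 q7 -1.41
world 0.5781 0.2095
[-0.02187853 -0.06753141 -0.99747724]
```

Call:
move_arm:
  rows: [0.0,-0.01,0,0.02,0,0.0,-0.006,0,0.035,0,0.0,0,0,0.03,0,0.0,0,0,0.008,0]

```text
t: 40.93
tcp_pos: [0.5938, 0.2145, 0.0534]
tcp_rot: [0.023, 0.858, 0.512, -0.014]
force: [-0.4, -0.5, -1.0]
width: 0.0003
```

```bash
python3 fg.py -.015 .02 .04 51.5; python3 -c "
from h import *
s,M=tool();print(M[:,2])
snap('scene','h46',(265,100,365,190),7)"
```

```text
t 40.93 pos [0.5938 0.2145 0.0534] yaw 61.60 w 0.0003 F [-0.4 -0.5 -1. ]
delta final-axes [-31.6   4.3  13.4] now-axes [-30.9   3.5  15. ] mm; turn 0.60 tilt 3.095 q7 -1.46
world 0.5822 0.1848
[-9.51345952e-04 -5.39817645e-02 -9.98541468e-01]
```

Call:
move_arm:
  rows: [0.0,-0.012,0.009,0.006,0,0.0,-0.008,0.006,0,0,0.0,-0.006,0.005,0,0,0.0,-0.005,0.004,0,0]

```text
t: 41.32
tcp_pos: [0.5983, 0.1934, 0.0575]
tcp_rot: [0.011, 0.856, 0.517, -0.006]
force: [-2.7, 9.3, -1.1]
width: 0.0005
```

```bash
python3 fg.py -.015 .02 .04 51.5; python3 -c "
from h import *
s,M=tool();print(M[:,2])"
```

```text
t 41.32 pos [0.5983 0.1934 0.0575] yaw 62.30 w 0.0005 F [-2.7  9.3 -1.1]
delta final-axes [-15.3  -9.9  17.5] now-axes [-14.7 -10.5  17.7] mm; turn 1.30 tilt 1.438 q7 -1.40
world 0.5822 0.1848
[ 0.00164308 -0.02504037 -0.99968509]
```

Tilt is down to 1.4°. A couple more, then retreat and go to insert C.

Call:
move_arm:
  rows: [0.0,-0.005,0.004,0,0,0.0,-0.005,0.004,0,0,0.0,0.006,-0.005,-0.015,0,0.0,0.0,0,-0.035,0,0.04,0.0,0,-0.04,0]

```text
t: 41.73
tcp_pos: [0.5943, 0.1956, 0.1535]
tcp_rot: [0.003, 0.854, 0.52, -0.005]
force: [1.1, -0.6, -0.2]
width: 0.0035
```

```bash
python3 goto.py .444 -.397 .12 61; python3 -c "
from h import *
s,M=tool();print(M[:,2])"
```

```text
t 41.73 pos [0.5943 0.1956 0.1535] yaw 62.63 w 0.0035 F [ 1.1 -0.6 -0.2]
delta final-axes [-591.2  155.8   33.5] now-axes [-595.   138.9   40.7] mm; turn 1.63 tilt 0.696 q7 -1.32
[-0.00529347 -0.01093387 -0.99992621]
```

Call:
move_arm:
  rows: [0.045,-0.037,0.009,0.0,1.5,0.045,-0.039,0.01,0,0,0.045,-0.039,0.01,0,0,0.045,-0.039,0.01,0,0,0.045,-0.039,0.01,0,0]

```text
t: 42.15
tcp_pos: [0.5539, 0.013, 0.1789]
tcp_rot: [0.008, 0.856, 0.516, 0.011]
force: [0.4, -1.3, -0.8]
width: 0.0358
```

Call:
move_arm:
  rows: [0.045,-0.039,0.01,0.0,0,0.045,-0.039,0.01,0,0,0.045,-0.039,0.01,0,0,0.045,-0.039,0.01,0,0,0.045,-0.039,0.01,0,0]

```text
t: 42.57
tcp_pos: [0.5069, -0.1909, 0.1916]
tcp_rot: [0.017, 0.856, 0.517, 0.012]
force: [0.3, -0.4, -0.1]
width: 0.0452
```

```bash
python3 goto.py .444 -.397 .1 61
```

```text
t 42.57 pos [ 0.5069 -0.1909  0.1916] yaw 62.22 w 0.0452 F [ 0.3 -0.4 -0.1]
delta final-axes [-210.8   44.9   91.6] now-axes [-212.    36.6   92.6] mm; turn 1.22 tilt 2.379 q7 -0.63
```

Call:
move_arm:
  rows: [0.045,-0.037,0.007,0.01,1.2,0.045,-0.037,0.007,0.015,0,0.045,-0.037,0.007,0.015,0,0.045,-0.037,0.007,0.015,0,0.045,-0.03,0.005,0.015,0]

```text
t: 42.98
tcp_pos: [0.4529, -0.3802, 0.1392]
tcp_rot: [0.03, 0.863, 0.505, 0.012]
force: [-0.4, -1.2, 0.2]
width: 0.0448
```

```bash
python3 goto.py .444 -.397 .06 61; python3 -c "
from h import *
s,M=tool();print(M[:,2])
snap('top','h47',(340,190,440,290),6)"
```

```text
t 42.98 pos [ 0.4529 -0.3802  0.1392] yaw 60.62 w 0.0448 F [-0.4 -1.2  0.2]
delta final-axes [-19.    0.3  79.2] now-axes [-18.2  -4.6  79.3] mm; turn -0.38 tilt 3.664 q7 -0.37
[ 0.05034076 -0.039362   -0.99795613]
```

Call:
move_arm:
  rows: [0.045,-0.006,-0.002,0.01,-0.4,0.045,-0.006,-0.002,0.025,0,0.045,-0.002,0,0.025,0,0.045,0,0,0.01,0]

```text
t: 43.37
tcp_pos: [0.4394, -0.411, 0.0723]
tcp_rot: [0.036, 0.865, 0.5, 0.008]
force: [-0.6, 0.2, -0.3]
width: 0.0451
```

```bash
python3 goto.py .444 -.397 .024 61; python3 -c "
from h import *
s,M=tool();print(M[:,2])
snap('scene','h48',(90,70,190,150),8)"
```

```text
t 43.37 pos [ 0.4394 -0.411   0.0723] yaw 59.95 w 0.0451 F [-0.6  0.2 -0.3]
delta final-axes [14.5 -2.7 48.3] now-axes [15.5 -6.3 47.7] mm; turn -1.05 tilt 4.202 q7 -0.41
[ 0.04940557 -0.0541116  -0.9973119 ]
```

Call:
move_arm:
  rows: [0.045,0.01,-0.004,0.008,-1,0.045,0.004,-0.001,0.012,0,0.045,0,0,0.004,0,0.045,0,0,0,0]

```text
t: 43.75
tcp_pos: [0.4468, -0.3934, 0.0493]
tcp_rot: [0.037, 0.859, 0.51, 0.009]
force: [0.9, 0.0, 0.4]
width: 0.0452
```

```bash
python3 goto.py .444 -.397 .024 61; python3 -c "
from h import *
s,M=tool();print(M[:,2])
snap('scene','h49',(90,70,190,150),8)"
```

```text
t 43.75 pos [ 0.4468 -0.3934  0.0493] yaw 61.38 w 0.0452 F [0.9 0.  0.4]
delta final-axes [-4.5 -0.8 25.3] now-axes [-3.9 -2.6 25.3] mm; turn 0.38 tilt 4.368 q7 -0.45
[ 0.05264306 -0.05504704 -0.99709505]
```

Call:
move_arm:
  rows: [0.045,-0.003,-0.002,0.012,0.4,0.045,-0.001,0,0.011,0,0.045,0,0,0.002,0]

```text
t: 44.05
tcp_pos: [0.4466, -0.3982, 0.0249]
tcp_rot: [0.039, 0.861, 0.508, 0.009]
force: [-0.2, -0.3, -0.2]
width: 0.045
```

```bash
python3 goto.py .444 -.397 .024 61; python3 -c "
from h import *
snap('scene','h50',(90,70,190,150),8)"
```

```text
t 44.05 pos [ 0.4466 -0.3982  0.0249] yaw 61.03 w 0.0450 F [-0.2 -0.3 -0.2]
delta final-axes [-0.2 -2.8  0.9] now-axes [-0.2 -2.9  0.7] mm; turn 0.03 tilt 4.625 q7 -0.48
```

Call:
move_arm:
  rows: [0.02,0,-0.002,0.001,0,0.01,0,0,0.001,0,0.01,0,0,0.001,0,0.01,0,0,0.001,0,0.01,0,0,0,0]

```text
t: 44.52
tcp_pos: [0.4451, -0.398, 0.0206]
tcp_rot: [0.039, 0.861, 0.507, 0.01]
force: [-1.1, 0.2, 2.0]
width: 0.0207
```

```bash
python3 goto.py .444 -.397 .024 61; python3 -c "
from h import *
s,M=tool();print(M[:,2])
snap('scene','h51',(90,70,190,150),8)"
```

```text
t 44.52 pos [ 0.4451 -0.398   0.0206] yaw 60.97 w 0.0207 F [-1.1  0.2  2. ]
delta final-axes [ 0.3 -1.5 -3.4] now-axes [ 0.2 -1.2 -3.5] mm; turn -0.03 tilt 4.637 q7 -0.48
[ 0.05628086 -0.05804553 -0.99672623]
```

Call:
move_arm:
  rows: [0.0,0,0,0,0,0.0,0,0,-0.03,0,0.0,0,0,-0.038,0,0.0,0.02,0,-0.038,-7,0.0,0.03,0,-0.01,-7]

```text
t: 44.98
tcp_pos: [0.4521, -0.3494, 0.1323]
tcp_rot: [0.034, 0.795, 0.606, 0.001]
force: [0.9, -0.1, -2.0]
width: 0.0194
```

```bash
python3 fg.py -.07 -.043 .125 90; python3 -c "
from h import *
s,M=tool();print(M[:,2])
snap('scene','h52',(90,70,190,150),8)"
```

```text
t 44.98 pos [ 0.4521 -0.3494  0.1323] yaw 74.63 w 0.0194 F [ 0.9 -0.1 -2. ]
delta final-axes [442.5 161.5   7.3] now-axes [469.3 -38.9 -13.3] mm; turn -24.87 tilt 3.914 q7 -0.23
world 0.5384 0.1136
[ 0.04354838 -0.05256083 -0.99766773]
```

Call:
move_arm:
  rows: [0.0,0.036,-0.003,-0.002,-7,0.0,0.037,0.003,-0.002,-7,0.0,0.038,0.008,-0.002,-7,0.0,0.037,0.012,-0.002,-3.9,0.0,0.037,0.013,-0.002,0]

```text
t: 45.45
tcp_pos: [0.4897, -0.1586, 0.1339]
tcp_rot: [0.034, 0.643, 0.765, -0.007]
force: [0.7, -0.2, -2.6]
width: 0.0195
```

```bash
python3 fg.py -.07 -.043 .125 90; python3 -c "
from h import *
s,M=tool();print(M[:,2])"
```

```text
t 45.45 pos [ 0.4897 -0.1586  0.1339] yaw 99.89 w 0.0195 F [ 0.7 -0.2 -2.6]
delta final-axes [260.5  93.    8.9] now-axes [259.9  94.9  -3.9] mm; turn 0.39 tilt 3.982 q7 -0.22
world 0.5384 0.1136
[ 0.04291549 -0.05458968 -0.9975862 ]
```

Call:
move_arm:
  rows: [0.0,0.037,0.013,-0.001,0.4,0.0,0.037,0.014,-0.001,0,0.0,0.037,0.014,-0.001,0,0.0,0.037,0.014,-0.001,0,0.0,0.037,0.014,-0.001,0]

```text
t: 45.87
tcp_pos: [0.5233, 0.0426, 0.1268]
tcp_rot: [0.032, 0.647, 0.761, -0.009]
force: [0.9, -0.2, -1.8]
width: 0.0195
```

```bash
python3 fg.py -.07 -.043 .1 90; python3 -c "
from h import *
s,M=tool();print(M[:,2])"
```

```text
t 45.87 pos [0.5233 0.0426 0.1268] yaw 99.21 w 0.0195 F [ 0.9 -0.2 -1.8]
delta final-axes [67.5 26.6 26.8] now-axes [69.2 25.6 23.3] mm; turn -0.29 tilt 3.845 q7 -0.63
world 0.5384 0.1136
[ 0.03736363 -0.05567799 -0.99774943]
```

Call:
move_arm:
  rows: [0.0,0.022,0.009,0,-0.3,0.0,0.018,0.008,0,0,0.0,0.01,0.004,0,0,0.0,0,0,0,0]

```text
t: 46.2
tcp_pos: [0.5334, 0.1113, 0.1231]
tcp_rot: [0.029, 0.64, 0.768, -0.007]
force: [-0.3, 0.3, -1.2]
width: 0.0195
```

```bash
python3 fg.py -.07 -.043 .08 90; python3 -c "
from h import *
s,M=tool();print(M[:,2])
snap('scene','h53',(245,90,345,190),6)"
```

```text
t 46.20 pos [0.5334 0.1113 0.1231] yaw 100.37 w 0.0195 F [-0.3  0.3 -1.2]
delta final-axes [ 1.5  5.3 43.1] now-axes [ 3.7  4.1 43.1] mm; turn 0.87 tilt 3.461 q7 -0.73
world 0.5384 0.1136
[ 0.03689997 -0.0477813  -0.99817601]
```

Call:
move_arm:
  rows: [0.0,0.002,0.003,0.015,0.8,0.0,0,0.001,0.018,0,0.0,0,0,0.005,0,0.0,0,0,0,0]

```text
t: 46.58
tcp_pos: [0.537, 0.1054, 0.0827]
tcp_rot: [0.03, 0.647, 0.762, -0.009]
force: [-0.6, 0.0, -1.8]
width: 0.0199
```

```bash
python3 fg.py -.07 -.0432 .065 90; python3 -c "
from h import *
s,M=tool();print(M[:,2])"
```

```text
t 46.58 pos [0.537  0.1054 0.0827] yaw 99.27 w 0.0199 F [-0.6  0.  -1.8]
delta final-axes [ 7.7  2.6 17.7] now-axes [ 8.7  2.2 17.3] mm; turn -0.23 tilt 3.609 q7 -0.78
world 0.5384 0.1134
[ 0.03369093 -0.05317693 -0.9980166 ]
```

Call:
move_arm:
  rows: [0.0,0.008,0.002,0.008,0,0.0,0,0,0.004,0]

```text
t: 46.75
tcp_pos: [0.5384, 0.1109, 0.0703]
tcp_rot: [0.03, 0.649, 0.76, -0.01]
force: [0.1, 0.7, -2.3]
width: 0.0195
```

```bash
python3 fg.py -.07 -.0432 .065 90
```

```text
t 46.75 pos [0.5384 0.1109 0.0703] yaw 99.03 w 0.0195 F [ 0.1  0.7 -2.3]
delta final-axes [2.5 0.4 5.3] now-axes [2.8 0.2 5.1] mm; turn -0.47 tilt 3.663 q7 -0.81
world 0.5384 0.1134
```

Call:
move_arm:
  rows: [0.0,0.002,0,0.001,0]

```text
t: 46.83
tcp_pos: [0.5382, 0.1117, 0.0686]
tcp_rot: [0.031, 0.649, 0.76, -0.01]
force: [0.4, -0.5, -2.8]
width: 0.0198
```

```bash
python3 fg.py -.07 -.0432 .062 90
```

```text
t 46.83 pos [0.5382 0.1117 0.0686] yaw 98.96 w 0.0198 F [ 0.4 -0.5 -2.8]
delta final-axes [1.7 0.5 6.6] now-axes [2.1 0.3 6.5] mm; turn -0.54 tilt 3.697 q7 -0.81
world 0.5384 0.1134
```

Call:
move_arm:
  rows: [0.0,0.002,0.0005,0.003,-0.5,0.0,0.001,0,0.002,0]

```text
t: 47.0
tcp_pos: [0.5387, 0.115, 0.0638]
tcp_rot: [0.031, 0.646, 0.763, -0.01]
force: [0.4, 0.4, -2.4]
width: 0.0196
```

```bash
python3 fg.py -.07 -.0432 .058 90
```

```text
t 47.00 pos [0.5387 0.115  0.0638] yaw 99.50 w 0.0196 F [ 0.4  0.4 -2.4]
delta final-axes [-1.5 -0.6  5.8] now-axes [-1.1 -0.7  5.8] mm; turn 0.00 tilt 3.707 q7 -0.82
world 0.5384 0.1134
```

Call:
move_arm:
  rows: [0.0,-0.001,-0.0005,0.001,0,0,0,0,0.0005,0]

```text
t: 47.17
tcp_pos: [0.5385, 0.1145, 0.0623]
tcp_rot: [0.031, 0.645, 0.763, -0.01]
force: [-0.3, 0.1, -3.2]
width: 0.0197
```

```bash
python3 fg.py -.07 -.0432 .058 90
```

```text
t 47.17 pos [0.5385 0.1145 0.0623] yaw 99.56 w 0.0197 F [-0.3  0.1 -3.2]
delta final-axes [-1.  -0.2  4.3] now-axes [-0.7 -0.3  4.3] mm; turn 0.06 tilt 3.699 q7 -0.82
world 0.5384 0.1134
```

Call:
move_arm:
  rows: [0.0,-0.001,0,0.0015,0,0,0,0,0.001,0]

```text
t: 47.33
tcp_pos: [0.539, 0.1134, 0.0601]
tcp_rot: [0.031, 0.645, 0.763, -0.01]
force: [-0.4, -0.0, -2.6]
width: 0.0199
```

```bash
python3 fg.py -.07 -.0432 .058 90
```

```text
t 47.33 pos [0.539  0.1134 0.0601] yaw 99.57 w 0.0199 F [-0.4 -0.  -2.6]
delta final-axes [ 0.2 -0.6  2.1] now-axes [ 0.3 -0.7  2.1] mm; turn 0.07 tilt 3.724 q7 -0.82
world 0.5384 0.1134
```

Call:
move_arm:
  rows: [0.0,0,-0.0005,0.0015,0,0,0,0,0.001,0]

```text
t: 47.5
tcp_pos: [0.5388, 0.113, 0.0576]
tcp_rot: [0.031, 0.645, 0.763, -0.009]
force: [-0.1, -0.2, -2.1]
width: 0.0198
```

```bash
python3 fg.py -.07 -.0432 .056 90
```

```text
t 47.50 pos [0.5388 0.113  0.0576] yaw 99.55 w 0.0198 F [-0.1 -0.2 -2.1]
delta final-axes [ 0.5 -0.4  1.6] now-axes [ 0.6 -0.4  1.6] mm; turn 0.05 tilt 3.737 q7 -0.82
world 0.5384 0.1134
```

Call:
move_arm:
  rows: [0.0,0,0,0.0015,0,0,0,0,0.001,0]

```text
t: 47.67
tcp_pos: [0.539, 0.113, 0.055]
tcp_rot: [0.031, 0.645, 0.763, -0.009]
force: [-0.1, 0.5, -3.0]
width: 0.0196
```

Call:
move_arm:
  rows: [0.035,0,0,0,0,0.035,0,0,0,0,0.035,0,0,0,0]

```text
t: 47.92
tcp_pos: [0.5396, 0.1133, 0.0554]
tcp_rot: [0.032, 0.645, 0.763, -0.009]
force: [-0.5, -1.0, 0.7]
width: 0.0333
```

```bash
python3 - <<'E'
from h import *
snap("scene","c_drop",(100,80,420,320),2) if True else 0
E
grep -n "def snap" -A6 h.py
```

```text
13:def snap(n,name,crop=None,s=1):
14-    im=cv2.cvtColor(cams.camera(n),cv2.COLOR_RGB2BGR); cv2.imwrite(f"pics/{name}_raw.png",im)
15-    if crop: 
16-        x0,y0,x1,y1=crop; v=cv2.resize(im[y0:y1,x0:x1],None,fx=s,fy=s,interpolation=cv2.INTER_CUBIC); cv2.imwrite(f"pics/{name}.png",v)
17-    return im
18-def tool():
19-    s=telemetry.sense();w,x,y,z=s["tcp_rot"];return s,R.from_quat([x,y,z,w]).as_matrix()
```

Insert weight is off the hand (force 0.7). Lift up and away.

Call:
move_arm:
  rows: [0.035,0,0,-0.01,0,0.035,0,0,-0.02,0,0.035,0,0,-0.03,0,0.035,0,0,-0.03,0,0.035,0,0,-0.02,0]

```text
t: 48.38
tcp_pos: [0.5322, 0.1189, 0.1673]
tcp_rot: [0.029, 0.644, 0.764, -0.012]
force: [0.9, -0.4, -0.0]
width: 0.0348
```

Call:
move_arm:
  rows: [0.035,-0.035,-0.02,-0.01,0,0.035,-0.035,-0.02,0,0,0.035,-0.035,-0.02,0,0,0.035,-0.03,-0.02,0,0,0.035,0,0,0,0]

```text
t: 48.8
tcp_pos: [0.4786, -0.0239, 0.1935]
tcp_rot: [0.033, 0.639, 0.768, -0.007]
force: [0.6, -0.1, -0.9]
width: 0.035
```

Run:
```python
from h import *
snap("scene","fin_s",(100,80,420,320),2.5)
snap("top","fin_t",(100,80,420,320),2.5)
print(tool()[0]["tcp_pos"],tool()[0]["t"])
```

```text
[ 0.48099281 -0.01761205  0.19452786] 48.9
```

View pics/fin_s.png

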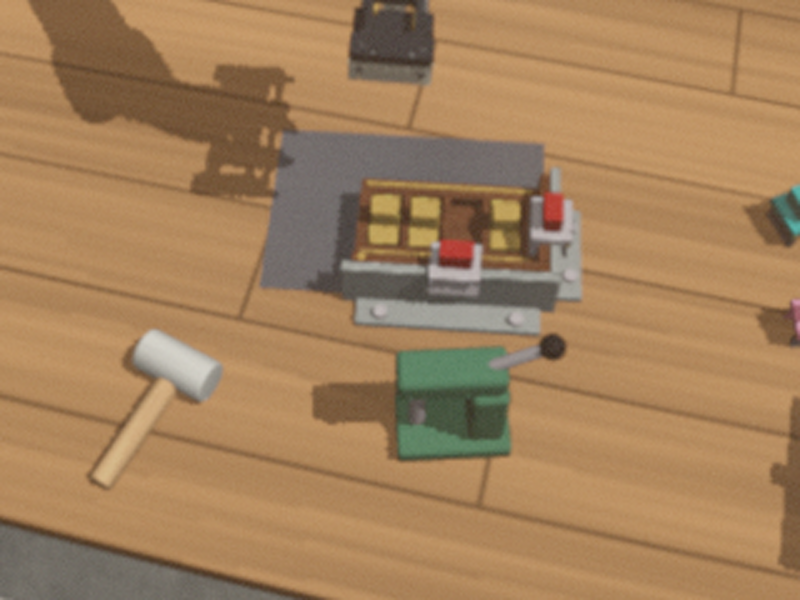

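View pics/fin_t.png

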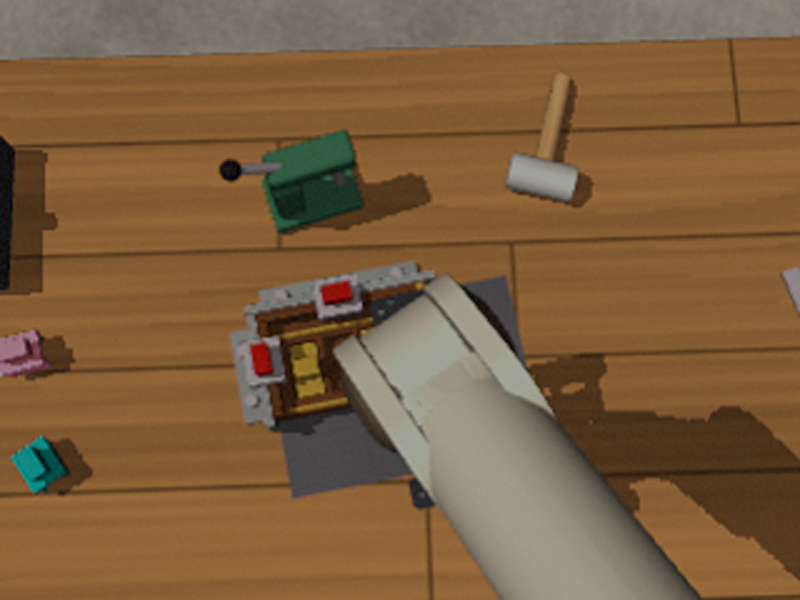

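The scene view shows inserts at (385,218), (425,220) and (505,222), red clips at (456,253) and (553,210), and the box in the corner. In the top view the arm hides part of the box, so I'll clear it and check with measurements.

Call:
move_arm:
  rows: [0.035,-0.04,-0.02,-0.01,0,0.035,-0.04,-0.02,-0.01,0,0.035,-0.04,-0.02,-0.01,0,0.035,-0.04,-0.02,-0.01,0,0.035,-0.04,-0.02,0,0]

```text
t: 49.32
tcp_pos: [0.4318, -0.2027, 0.2453]
tcp_rot: [0.036, 0.618, 0.786, 0.002]
force: [1.4, -0.4, 0.3]
width: 0.0351
```

Call:
move_arm:
  rows: [0.035,-0.04,0.0,0,0,0.035,-0.04,0.0,0,0,0.035,-0.03,0,0,0,0.035,0,0,0,0]

```text
t: 49.65
tcp_pos: [0.4581, -0.3213, 0.2541]
tcp_rot: [0.039, 0.62, 0.783, 0.001]
force: [-0.7, 0.1, 0.1]
width: 0.0347
```

Run:
```python
from h import *
import cv2,numpy as np
a=snap("scene","fin2_s",(230,140,350,230),6.5)
b=snap("top","fin2_t",(180,170,300,260),6.5)
s=tool()[0];print(s["tcp_pos"],s["t"],s["force"])
# overlay expected rib-top rectangles for flush
O=np.array([.6003,.1676]);c,sn=np.cos(np.radians(9.5)),np.sin(np.radians(9.5))
def W(x,y,z): return [O[0]+c*x-sn*y,O[1]+sn*x+c*y,z]
for n,im,cr,nm in (("scene",a,(230,140),"ov_s"),("top",b,(180,170),"ov_t")):
    v=cv2.resize(im[cr[1]:cr[1]+90,cr[0]:cr[0]+120],None,fx=6.5,fy=6.5,interpolation=cv2.INTER_CUBIC)
    for py in (-.169,-.127,-.043):
        q=np.array([(np.array(np.ravel(proj(n,W(-.07+i*.010,py+j*.014,.064))))[:2]-cr+.5)*6.5 for i,j in((-1,-1),(1,-1),(1,1),(-1,1))])
        cv2.polylines(v,[q.astype(int)],True,(255,0,255),1)
    for P in ([(0,0),(0,-.2)],[(0,0),(-.12,0)],[(-.012,-.012),(-.012,-.2)],[(-.012,-.012),(-.12,-.012)]):
        q=np.array([(np.array(np.ravel(proj(n,W(x,y,.066))))[:2]-cr+.5)*6.5 for x,y in P])
        cv2.polylines(v,[q.astype(int)],False,(255,255,0),1)
    cv2.imwrite(f"pics/{nm}.png",v)
```

```text
[ 0.45804033 -0.31485671  0.25382584] 49.75 [ 0.5952367   0.43437506 -0.96370836]
```

View pics/ov_s.png

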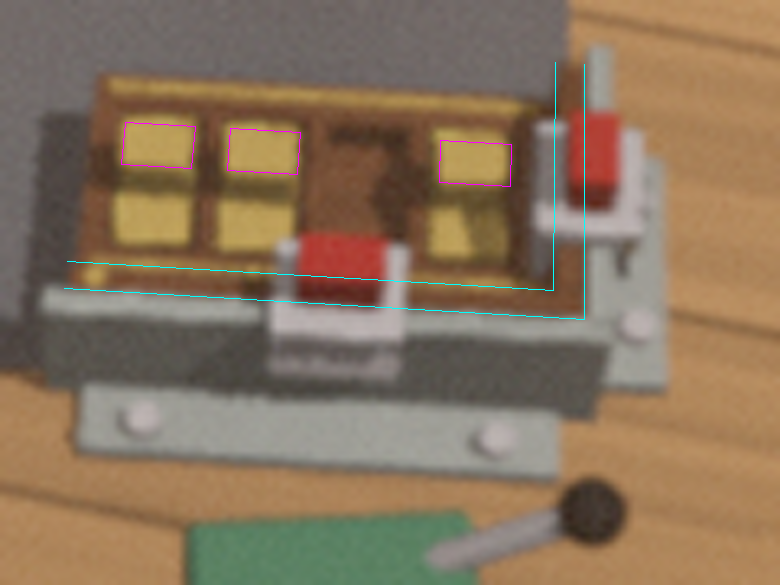

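View pics/ov_t.png

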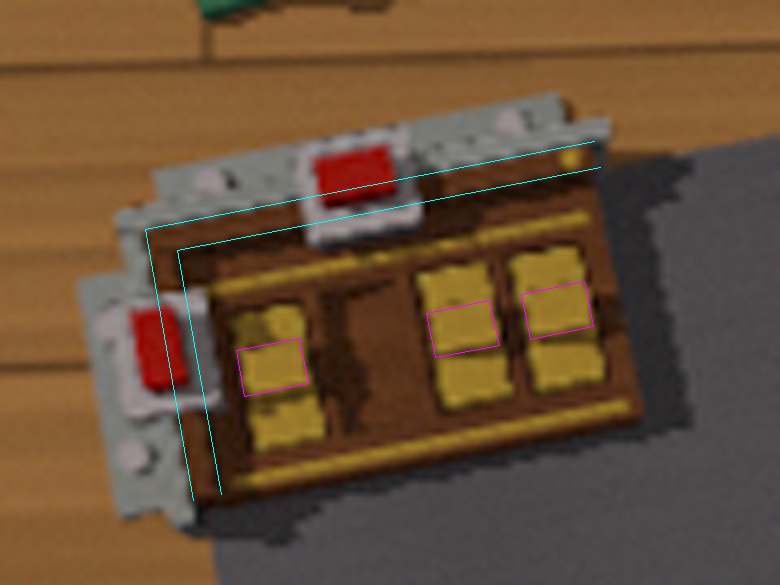

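Run:
```python
from h import *
import cv2,numpy as np
O=np.array([.6003,.1676]);c,sn=np.cos(np.radians(9.5)),np.sin(np.radians(9.5))
def W(x,y,z): return [O[0]+c*x-sn*y,O[1]+sn*x+c*y,z]
# profile along fence x over centre of each insert at z=.064, brightness yellow per camera
for n,f in (("scene","fin2_s_raw"),("top","fin2_t_raw")):
    im=cv2.imread(f"pics/{f}.png").astype(np.float32)
    for py in (-.169,-.127,-.043):
        xs=np.arange(-110,-29,4)
        vals=[]
        for x in xs:
            acc=[]
            for dy in (-.008,-.004,0,.004,.008):
                u,v=np.ravel(proj(n,W(x/1000,py+dy,.064)))[:2]
                acc.append(cv2.getRectSubPix(im,(1,1),(float(u),float(v)))[0,0])
            a=np.mean(acc,0); vals.append(int(a[2]))
        print(n,py,dict(zip(xs.tolist(),vals)))
```

```text
scene -0.169 {-110: 111, -106: 111, -102: 135, -98: 166, -94: 140, -90: 116, -86: 122, -82: 169, -78: 185, -74: 188, -70: 187, -66: 188, -62: 175, -58: 134, -54: 104, -50: 106, -46: 146, -42: 182, -38: 187, -34: 188, -30: 188}
scene -0.127 {-110: 108, -106: 111, -102: 136, -98: 165, -94: 140, -90: 114, -86: 115, -82: 157, -78: 180, -74: 186, -70: 187, -66: 187, -62: 180, -58: 145, -54: 106, -50: 102, -46: 134, -42: 177, -38: 187, -34: 187, -30: 187}
scene -0.043 {-110: 114, -106: 114, -102: 138, -98: 163, -94: 144, -90: 126, -86: 144, -82: 171, -78: 184, -74: 186, -70: 186, -66: 186, -62: 165, -58: 120, -54: 100, -50: 101, -46: 123, -42: 139, -38: 146, -34: 150, -30: 151}
top -0.169 {-110: 82, -106: 76, -102: 117, -98: 155, -94: 152, -90: 152, -86: 126, -82: 79, -78: 135, -74: 155, -70: 152, -66: 152, -62: 148, -58: 144, -54: 152, -50: 153, -46: 148, -42: 68, -38: 82, -34: 120, -30: 125}
top -0.127 {-110: 81, -106: 72, -102: 102, -98: 155, -94: 153, -90: 153, -86: 150, -82: 98, -78: 121, -74: 156, -70: 151, -66: 152, -62: 151, -58: 142, -54: 153, -50: 153, -46: 150, -42: 88, -38: 77, -34: 114, -30: 83}
top -0.043 {-110: 90, -106: 89, -102: 140, -98: 154, -94: 153, -90: 133, -86: 93, -82: 91, -78: 154, -74: 154, -70: 152, -66: 154, -62: 134, -58: 107, -54: 117, -50: 119, -46: 107, -42: 60, -38: 84, -34: 120, -30: 133}
```

```bash
cat red.py; ls -t pics | head -40
```

```text
from h import *
def tang(im,n,lo,hi,amin,z,h2):
    hsv=cv2.cvtColor(im,cv2.COLOR_BGR2HSV)
    m=np.zeros(hsv.shape[:2],np.uint8)
    for l,h in zip(lo,hi): m|=cv2.inRange(hsv,np.array(l),np.array(h))
    k=6; big=cv2.resize(m,None,fx=k,fy=k,interpolation=cv2.INTER_LINEAR); big=(big>127).astype(np.uint8)
    out=[]
    for c in cv2.findContours(big,cv2.RETR_EXTERNAL,cv2.CHAIN_APPROX_NONE)[0]:
        if cv2.contourArea(c)<amin*k*k: continue
        px=(c[:,0].astype(float)+.5)/k-.5
        P=ray(n,px,z)[:,:2]; (cx,cy),(w,h),a=cv2.minAreaRect((P*1000).astype(np.float32))
        if w<h: w,h,a=h,w,a+90
        out.append((px.mean(0).round(1),round(cx,1),round(cy,1),round(w,1),round(h,1),round((a+90)%180-90,1)))
    return out
ov_t.png
ov_s.png
fin2_t.png
fin2_t_raw.png
fin2_s.png
fin2_s_raw.png
fin_t.png
fin_t_raw.png
fin_s.png
fin_s_raw.png
c_drop.png
c_drop_raw.png
h53.png
h53_raw.png
h52.png
h52_raw.png
h51.png
h51_raw.png
h50.png
h50_raw.png
h49.png
h49_raw.png
h48.png
h48_raw.png
h47.png
h47_raw.png
h46.png
h46_raw.png
h45.png
h45_raw.png
h44.png
h44_raw.png
h43.png
h43_raw.png
h42.png
h42_raw.png
h41.png
h41_raw.png
h40.png
h40_raw.png
```

```bash
python3 - <<'E'
from red import *
O=np.array([.6003,.1676]);c,sn=np.cos(np.radians(9.5)),np.sin(np.radians(9.5))
for n,f in (("scene","fin2_s_raw"),("top","fin2_t_raw")):
    im=cv2.imread(f"pics/{f}.png")
    hsv=cv2.cvtColor(im,cv2.COLOR_BGR2HSV)
    for o in tang(im,n,[(0,150,90),(170,150,90)],[(8,255,255),(180,255,255)],15,.100,0):
        d=np.array(o[1:3])/1000-O
        print(n,o,"fence",(1000*np.array([c*d[0]+sn*d[1],-sn*d[0]+c*d[1]])).round(1))
E
ls pics/*.png | wc -l
python3 - <<'E'
import cv2,numpy as np,glob
E
```

```text
scene (array([282.2, 180.1]), 619.1, 75.2, 32.1, 32.0, 5.0) fence [  3.3 -94.2]
scene (array([320.6, 163.5]), 549.7, 159.3, 44.2, 19.5, 13.4) fence [-51.3   0.2]
top (array([203.9, 223. ]), 542.8, 158.0, 35.4, 20.6, 9.0) fence [-58.3   0. ]
top (array([234.1, 196.5]), 614.2, 73.4, 32.7, 22.1, 88.9) fence [ -1.8 -95.2]
137
```

Run:
```python
from h import *
import cv2,numpy as np
O=np.array([.6003,.1676])
def run(f,n,c0,z,ratio):
    im=cv2.imread(f"pics/{f}.png").astype(np.float32)
    x0,y0,x1,y1=c0
    k=8
    v=cv2.resize(im[y0:y1,x0:x1],None,fx=k,fy=k,interpolation=cv2.INTER_CUBIC)
    red=v[...,2]-np.maximum(v[...,0],v[...,1])
    for th in (40,60,80,100):
        m=(red>th).astype(np.uint8)
        cs=cv2.findContours(m,cv2.RETR_EXTERNAL,cv2.CHAIN_APPROX_NONE)[0]
        c=max(cs,key=cv2.contourArea)
        px=(c[:,0].astype(float)+.5)/k-.5+[x0,y0]
        P=(ray(n,px,z)[:,:2]*1000).astype(np.float32)
        mo=cv2.moments(P.reshape(-1,1,2)); cen=[mo['m10']/mo['m00'],mo['m01']/mo['m00']]
        ang=.5*np.degrees(np.arctan2(2*mo['mu11'],mo['mu20']-mo['mu02']))
        r=cv2.minAreaRect(P)
        print(f,th,np.round(cen,1),"axis",round(ang%180,1),"rect",np.round(r[1],1),round(r[2],1))
run("fin2_t_raw","top",(222,185,250,208),.1,0)
run("fin2_t_raw","top",(194,210,215,236),.1,0)
```

```text
fin2_t_raw 40 [641.5  78.3] axis 93.9 rect [77.5 18.9] 88.2
fin2_t_raw 60 [614.2  74.5] axis 99.4 rect [21.5 33.5] 10.0
fin2_t_raw 80 [614.4  74.5] axis 98.8 rect [20.  32.4] 10.3
fin2_t_raw 100 [614.6  74.6] axis 98.4 rect [18.4 31.5] 9.6
fin2_t_raw 40 [542.8 158.4] axis 12.2 rect [36.3 21.4] 9.3
fin2_t_raw 60 [542.8 158.4] axis 11.6 rect [34.9 20.1] 9.5
fin2_t_raw 80 [542.8 158.3] axis 10.8 rect [33.7 18.9] 9.6
fin2_t_raw 100 [542.7 158.4] axis 10.0 rect [32.2 17.9] 9.9
```

```bash
python3 -c "
from workcell import ticket,telemetry
s=telemetry.sense();print(s['t'],s['tcp_pos'],s['force'])
print(ticket.finish_job())"
```

```text
49.75 [ 0.45804033 -0.31485671  0.25382584] [ 0.5952367   0.43437506 -0.96370836]
the job is handed in; nothing more can be done
None
```

The box is home in the fence corner, a red-tanged clip sits on each wall, and all three inserts on the bench are in pockets of their own (0, 1 and 3). I handed in at t = 49.75 s with the arm clear, and the hand-in gave no verdict.

- **Box:** the rim edges lie on the fence lines in the last scene picture, with no visible gap.
- **Clips:** tang centres are at about (-2, -94) mm on the far wall and (-58, 0) mm on the end wall, in the fence frame. Both are within about 1° of square.
- **Inserts:** the three stand at the same height to about 1 mm. The last one was released about 5 mm into its pocket and dropped the rest of the way. I did not press it afterwards, and its flushness was judged from its rib and plate edges matching the first insert's in both views.
- **Bystanders:** the cutter and mallet still stand behind the fence. I never reached for them or for the pink and turquoise clips.
- **Checks that disagreed:** the scene-view tang centres were several mm off because that mask takes in the tang's side face. A first coarse fit put the far clip about 10° off, and a finer fit gave 98–99° against 99.5° for the fence.

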